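Jar a sample vial, cover the jar and slide it under the shelf

ROBOT

A 7-joint arm with a two-finger parallel gripper is mounted at the origin on the work surface. World frame = base frame: x ahead of the robot, y to its left, z up, the work surface at z = 0. Lengths are in m, angles in degrees, forces in N, time in s.
With the tool pointing down it reaches from about 0.425 to 0.875 m from the base axis. Payload 4.7 kg.
Tool frame: the origin (TCP) lies at the very end of the fingers, on their centre line; the grasp point (between the pads) lies 19 mm behind it; z points along the fingers, y is the line along which they close (so a half turn about z gives the same grasp; the last joint's range is limited). The gripper opens to 87 mm and grips with 3 to 60 N. Pads are 19 mm wide; open, the fingers measure 117 mm over their backs; the gripper's body (75 mm by 190 mm) begins 51 mm behind the grasp point.
Start: joints at [-65.311, 18.392, -4.016, 83.108, 1.295, 78.541, -3.26], TCP at [0.263, 0.594, 0.223] pointing down, gripper open.
Joint ranges: [-163.93, 163.93], [-17.29, 119.83], [-79.2, 71.16], [3.27, 140.29], [-89.18, 269.18], [5.43, 117.66], [-154.24, 154.24]. Speed limits (degrees/s): [147.25, 147.25, 180, 180, 180, 180, 180].

INTERFACE

Orientations are given as [roll, pitch, yaw] about the fixed x, y, z axes, in that order (R = Rz(yaw) Ry(pitch) Rx(roll)).
In Python, from cell import get_obs, cams, ticket, finder gives the robot as it stands.
- The arm moves only by the shell command python3 -m creep 'ROWS' [FORCE]. ROWS is text: rows parted by semicolons, each of 5 numbers parted by spaces: the shift along the world's x, y, z in m, then the turn about the world's z in degrees, then the finger opening in m, from 0 to 0.087. A call has 1 to 8 rows; each row shifts and turns the commanded pose from where the row before left it; what a row does not reach is not made up. A row lasts 1/8 s, in which the tool goes at most 62.5 mm and 10.7 degrees, less where a joint would pass 70% of its speed; a pose out of reach is approached as far as the arm can. A call with a gripper value outside its range is refused whole. The fingers move at their own pace and stop on an object; FORCE is the grip in N (left out, the last holds). Time passes only in rows, so rows that do not move let the fingers close. It gives the time, the measured TCP pose, the force, the opening and the grip force at its end, in the units of the state.
- get_obs(): the state, without advancing time (a new reading comes with each control period).
- cams.read_camera(name): name is "scene" or "top" or "wrist"; returns the picture (400x640x3 uint8, red, green, blue); there is no depth.
- cams.calibration(name): a dict with "fx", "fy", "cx", "cy" (pixels), "extrinsics" (4x4, takes a point from world to camera coordinates). Camera axes: x right, y down, z forward; pixel columns grow to the right and rows downward; lengths in m; the calibration is good to about 2 mm. A picture is of the moment at which its call begins: read the wrist's pose just before it. calibration takes no time and is no camera call; for the wrist camera it gives the pose at the moment of the call.
- ticket.sign_off(): hands the job in; it is judged then, once.
Trained networks look in the newest picture that a camera, given by its name, has taken for a name from the list of things; names that differ only in an ending like _2 or _b are one class to them, and where a whole thing is asked for, a point or a joint stands for the part that bears it (a point fixed in the world has none). Each returns a list of dicts, best first, with "p" (0 to 1); they miss things now and then, are a little off and sometimes report something else, mostly with a low value. They report only what shows in the picture. A call takes as long as a camera call. They do not tell look-alikes from the thing itself.
- finder.masks_of(name, camera): "mask" (400x640 bool, what is visible of it) and "xy" ([column, row] in pixels, amid what is visible of it).
- finder.tip_of(name, camera): "xy" ([column, row] in pixels: a listed point, or the origin of a listed thing).
The state is a dict: "time_s": time; "qpos": joint angles; "joint_velocities": joint speeds; "effort": joint torques, N m; "tool_pos": TCP position; "tool_rot": TCP orientation; "force": force on the tool from outside, world axes, zero at the start; "wrist_torque": the same for the moment, N m; "grip_width": finger opening in m; "grasp_force": force on a finger pad.
Only numpy, scipy, OpenCV 4.12 (cv2) and the standard library are available. Lean on these libraries where they do the work, as an engineer would, in place of code of your own. Each camera call takes 0.05 s, during which the arm holds its last target. There are 200 camera calls.

TASK

Take the short vial out of the white rack and put it into the open amber jar, then lift the knobbed lid off its sloping rest and set it gently on the jar, without dropping it, so that it sits fully down and level on the rim. Then slide the covered jar, without lifting it, along its guide lane under the wire shelf until it is fully home against the end stop, keeping the lid seated. Do not tip the jar, and leave the other loose things on the bench where they are.

Things in the scene. Friction and masses are not known exactly. Their poses are not given: they have to be found in the camera images.
- jar: Open wide-mouthed amber jar, straight-sided and round: outer diameter 76, wall 4 (mouth 68 wide), 95 tall, floor 5 thick, about 0.4 kg. Origin: centre of its underside; z up. It stands on the bench in the lane, near the lane's mouth, 120 to 145 from its final place.
- jar_rim (a point): Centre of the jar's mouth, level with the top of the rim (95 above the jar's origin).
- lid: The jar's loose aluminium lid, 0.11 kg: boss 63 diameter, 6 high below; disc 82 diameter, 6 thick; round knob 20 diameter, 28 tall on top (total 40). Origin: centre of the boss's underside; z along the knob, up. Starts on the sloping rest, knob leaning 30 degrees from vertical towards the rest's -x. Seated: disc on the rim, boss in the mouth, origin 89 above the jar's origin.
- lid_knob (a point): Centre of the top face of the lid's knob (40 above the lid's origin along its z).
- lid_rest: Fixed white rest, base 110 by 90, with a 90 wide slope rising at 30 degrees towards its own +x (away from the robot), upper edge 75 high; a 60 wide ledge at the lower edge stands 15 above the slope. Origin: centre of its base's underside; the lid's origin starts 50 above it. It and the rack may stand on either side of the lane.
- rack: Fixed white rack, block 130 (x) by 160 (y) by 30 high. The short vial stands in the hole at x = -40, y = 0 (hole 20 deep, 1.5 loose all round); three tall capped tubes fixed in holes at x = +45, y = -50, 0, 50 reach 99 high. Origin: centre of its underside.
- vial: Short clear capped vial, 18 in diameter, 70 tall (the top 16 is a black cap), 40 g, upright in the front hole of the rack, its foot 10 above the bench, so its top is 80 above it. Origin: centre of its foot; z along it to the cap.
- vial_mid (a point): Middle of the vial, 35 from its foot.
- lane: Fixed guide lane. Origin: on the bench, where the jar's origin is when fully home; x along the lane from mouth to end stop. Rails 16 high, 84 apart, from x = -193 to 42; end stop face at x = 38, 30 high. Wire shelf, underside 165, top 173 above the bench, over x = -55 to 51, y = -125 to 125, on 10 mm posts at x = -45, 45, y = +-115; three small vials fixed on it reach 220.
- lane_mouth (a point): Middle of the lane's open end, on the bench (x = -193 in the lane's frame).
- reagent_bottle: Bystander: amber bottle with black cap, 70 in diameter, 170 tall. Origin: underside centre.
- beaker: Bystander: glass beaker, 64 in diameter, 75 tall. Origin: underside centre.
- petri: Bystander: clear covered petri dish, 60 in diameter, 16 high. Origin: underside centre.
- small_lid: Bystander: smaller aluminium lid, 52 in diameter, lying flat on the bench, knob top at 25; too small for the jar. Origin: underside centre.
- cap: Bystander: loose black screw cap, 19 in diameter, 14 high. Origin: underside centre.
- white_bottle: Bystander: white bottle with blue cap, 60 in diameter, 130 tall. Origin: underside centre.
Not all that is in view belongs to the job. Leave any purple or yellow look-alike of the jar alone.

How it is judged:
By the outcome, as a careful person would: the job done as asked, in the order asked, and still so for the second after the job is handed in, with the robot touching nothing.
It also fails if it takes over 72 s, if anything falls off the work surface, if the arm or the gripper's body presses on something with over 40 N, if the wrist force passes 120 N, or if a joint passes its speed limit or range.

## Working session

There is one attempt and no reset: what is moved stays moved. The work goes in short steps, Python scripts to look and compute and a shell command to move; the robot and the scene stay as the last step left them, time stands still between calls to the robot, and variables do not carry over. Pictures are saved under pics/ and viewed, at most 10 in all, crops included, and the job is handed in when it is done.

```bash
ls; mkdir -p pics; python3 - <<'E'
from cell import get_obs,cams,finder
import cv2,numpy as np
o=get_obs();print({k:np.round(v,3).tolist() for k,v in o.items()})
for c in("scene","top"):
    im=cams.read_camera(c);cv2.imwrite(f"pics/{c}0.png",im[:,:,::-1])
    k=cams.calibration(c);print(c,k["fx"],k["fy"],k["cx"],k["cy"],np.round(k["extrinsics"],4).tolist())
    for n in("jar","jar_rim","lid","lid_knob","lid_rest","rack","vial","vial_mid","lane","lane_mouth"):
        print(c,n,[(np.round(d["xy"]).tolist(),round(float(d["p"]),2)) for d in finder.tip_of(n,c)][:4])
E
```

```text
pics
{'time_s': 0.0, 'qpos': [-65.31, 18.437, -4.015, 83.175, 1.295, 78.542, -3.258], 'joint_velocities': [-0.075, 0.018, -0.01, -0.017, 0.027, -0.077, -0.023], 'effort': [-0.001, -49.128, -0.405, -31.255, -0.064, 0.043, 0.0], 'tool_pos': [0.263, 0.594, 0.221], 'tool_rot': [-179.891, 0.006, 156.122], 'force': [-0.383, -0.402, -0.512], 'wrist_torque': [-0.026, -0.017, -0.001], 'grasp_force': 0.0, 'grip_width': 0.087}
scene 375.6524330662099 375.6524330662099 317.1142416698147 201.1111050617522 [[-0.3413, 0.9399, 0.0136, 0.1874], [0.5612, 0.2154, -0.7992, -0.2216], [-0.754, -0.2651, -0.601, 1.6638], [0.0, 0.0, 0.0, 1.0]]
scene jar [([352.0, 220.0], 0.84), ([334.0, 196.0], 0.79), ([354.0, 266.0], 0.78), ([307.0, 226.0], 0.65)]
scene jar_rim [([353.0, 202.0], 0.88), ([337.0, 174.0], 0.76), ([306.0, 204.0], 0.59)]
scene lid [([230.0, 238.0], 0.7), ([244.0, 193.0], 0.63)]
scene lid_knob [([245.0, 179.0], 0.67)]
scene lid_rest [([246.0, 206.0], 0.79)]
scene rack [([406.0, 244.0], 0.59)]
scene vial [([410.0, 235.0], 0.66), ([195.0, 205.0], 0.4)]
scene vial_mid [([407.0, 226.0], 0.66)]
scene 
[... 228 characters left out ...]
0.0195], [-0.9808, 0.0136, -0.1944, 0.5211], [0.1945, 0.0078, -0.9809, 1.3331], [0.0, 0.0, 0.0, 1.0]]
top jar [([268.0, 148.0], 0.89), ([325.0, 255.0], 0.84), ([285.0, 212.0], 0.8), ([335.0, 184.0], 0.77)]
top jar_rim [([282.0, 207.0], 0.86), ([265.0, 139.0], 0.79), ([337.0, 180.0], 0.73), ([329.0, 253.0], 0.65)]
top lid [([418.0, 192.0], 0.86), ([406.0, 136.0], 0.39), ([179.0, 170.0], 0.32)]
top lid_knob [([422.0, 196.0], 0.59), ([218.0, 209.0], 0.22)]
top lid_rest [([419.0, 197.0], 0.81)]
top rack [([226.0, 197.0], 0.82), ([230.0, 143.0], 0.34)]
top vial [([220.0, 212.0], 0.6), ([422.0, 196.0], 0.42)]
top vial_mid [([220.0, 208.0], 0.43)]
top lane [([336.0, 146.0], 0.56)]
top lane_mouth []
```

View pics/scene0.png

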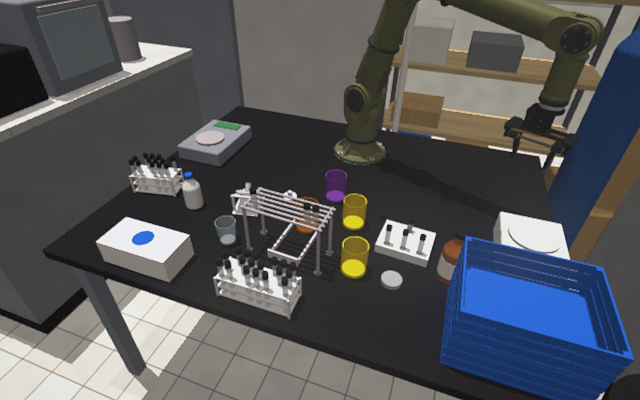

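View pics/top0.png

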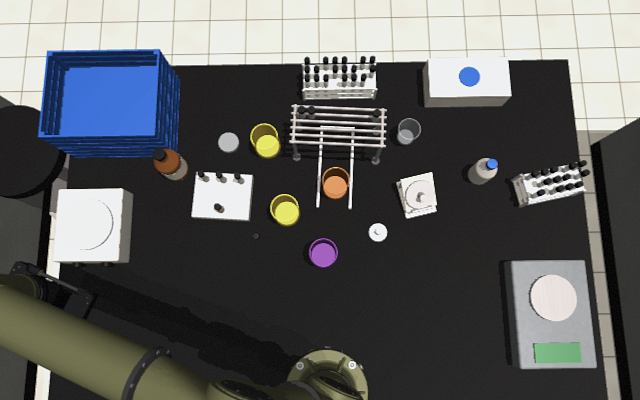

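Top view: the amber jar in the lane is at (335,183). The look-alikes are yellow jars at (285,210) and (265,140) and a purple one at (323,253). The lid with its knob is on the rest at (419,195); the small_lid at (377,232) is a decoy. The vial is the front cap of the rack at (219,208), not the three tubes at y≈177. I'll compute positions and look closely at the gripper's shape.

```bash
cat > h.py <<'E'
import numpy as np,cv2
from cell import get_obs,cams,finder
def ray(cam,uv,k=None):
    k=k or cams.calibration(cam);E=np.array(k["extrinsics"]);R,t=E[:3,:3],E[:3,3]
    d=R.T@np.array([(uv[0]-k["cx"])/k["fx"],(uv[1]-k["cy"])/k["fy"],1]);return -R.T@t,d/np.linalg.norm(d)
def onz(cam,uv,z,k=None):
    c,d=ray(cam,uv,k);return c+d*(z-c[2])/d[2]
def tri(rays):
    A=sum(np.eye(3)-np.outer(d,d) for c,d in rays);b=sum((np.eye(3)-np.outer(d,d))@c for c,d in rays)
    p=np.linalg.solve(A,b);return p,[round(float(np.linalg.norm((np.eye(3)-np.outer(d,d))@(p-c)))*1000,1) for c,d in rays]
def proj(cam,p,k=None):
    k=k or cams.calibration(cam);E=np.array(k["extrinsics"]);q=E[:3,:3]@np.array(p)+E[:3,3]
    return np.array([k["fx"]*q[0]/q[2]+k["cx"],k["fy"]*q[1]/q[2]+k["cy"]])
E
python3 - <<'E'
from h import *
np.set_printoptions(precision=3,suppress=True)
for n,s,t,z in [("jar_rim",(306,204),(337,180),.095),("knob",(245,179),(422,196),.09),("vial_mid",(407,226),(220,208),.045),("rest",(246,206),(419,197),0),("vial",(410,235),(220,212),.01)]:
    print(n,tri([ray("scene",s),ray("top",t)]),onz("top",t,z))
for n,uv,z in [("bottle",(175,178),0),("beaker",(406,140),0),("yel1",(285,222),0),("yel2",(268,155),0),("purple",(322,262),0),("small",(377,235),0),("rail L mouth",(318,206),.016),("rail R mouth",(351,207),.016),("rail L far",(322,130),.016),("rail R far",(353,130),.016)]: print(n,onz("top",uv,z))
a=cv2.imread("pics/scene0.png")[80:180,480:600];b=cv2.imread("pics/top0.png")[110:235,260:430]
cv2.imwrite("pics/c1.png",np.vstack([cv2.resize(a,(600,300),interpolation=3)[:, :],cv2.resize(b,(600,300),interpolation=3)]))
E
```

```text
jar_rim (array([ 0.558, -0.036,  0.093]), [0.4, 0.4]) [ 0.558 -0.036  0.095]
knob (array([ 0.512, -0.27 ,  0.103]), [7.7, 7.7]) [ 0.512 -0.265  0.09 ]
vial_mid (array([0.494, 0.285, 0.048]), [3.5, 3.5]) [0.494 0.289 0.045]
rest (array([ 0.528, -0.276, -0.003]), [1.4, 1.4]) [ 0.526 -0.274  0.   ]
vial (array([0.489, 0.297, 0.009]), [0.1, 0.1]) [0.489 0.297 0.01 ]
bottle [ 0.593  0.433 -0.   ]
beaker [ 0.698 -0.245  0.   ]
yel1 [0.459 0.112 0.   ]
yel2 [0.658 0.162 0.   ]
purple [0.344 0.007 0.   ]
small [ 0.418 -0.15   0.   ]
rail L mouth [0.501 0.017 0.016]
rail R mouth [ 0.497 -0.077  0.016]
rail L far [0.727 0.002 0.016]
rail R far [ 0.726 -0.088  0.016]
```

View pics/c1.png

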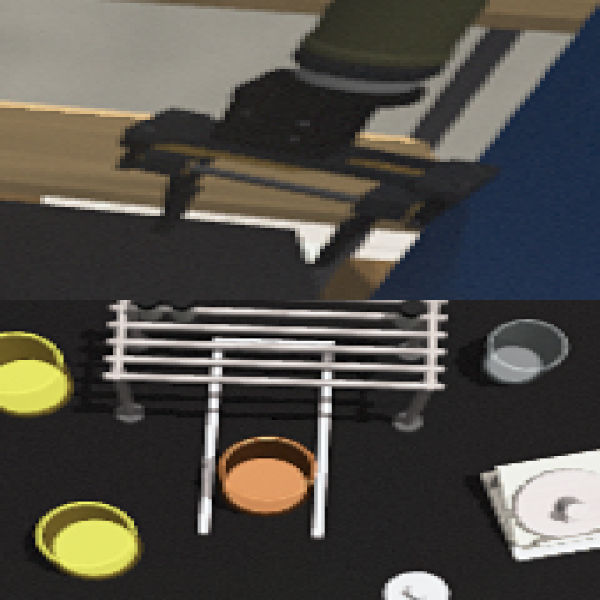

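The crop shows that the gripper body is a 190 mm crossbar lying along the closing axis, with a narrower part above it. The chosen jar is the amber one in the lane, and the crop shows it there alone. I'll move above the vial for a close wrist view.

```bash
python3 -m creep '0.027 -0.037 0 3 0.087;0.027 -0.037 0 3 0.087;0.027 -0.037 0 3 0.087;0.027 -0.037 0 3 0.087;0.027 -0.037 0 3 0.087;0.027 -0.037 0 3 0.06;0.027 -0.037 0 3 0.06;0.027 -0.037 0 3 0.06'
python3 - <<'E'
from h import *
im=cams.read_camera("wrist");k=cams.calibration("wrist");cv2.imwrite("pics/w1.png",im[:,:,::-1])
print(np.round(np.linalg.inv(k["extrinsics"]),3).tolist(),k["fx"],get_obs()["tool_pos"],get_obs()["tool_rot"])
for n in("vial","vial_mid"):
  for d in finder.tip_of(n,"wrist")[:3]: print(n,np.round(d["xy"],1),round(d["p"],2),onz("wrist",d["xy"],.01 if n=="vial" else .045,k))
E
```

```text
time_s: 2.1
tool_pos: [0.48, 0.2972, 0.2229]
tool_rot: [180.0, 0.0, -179.8]
force: [-0.4, -0.5, 0.6]
grip_width: 0.0656
grasp_force: 0.0
[[0.003, 0.952, 0.306, 0.401], [1.0, -0.002, -0.005, 0.289], [-0.004, 0.306, -0.952, 0.385], [0.0, 0.0, 0.0, 1.0]] 298.6947526997014 [0.4848157  0.28955878 0.22292372] [-179.7718692     0.20274442  179.78510967]
vial [307.5 184.3] 0.89 [0.49525908 0.2796397  0.01      ]
vial_mid [310.8 190.8] 0.97 [0.49431246 0.28434751 0.045     ]
```

View pics/w1.png

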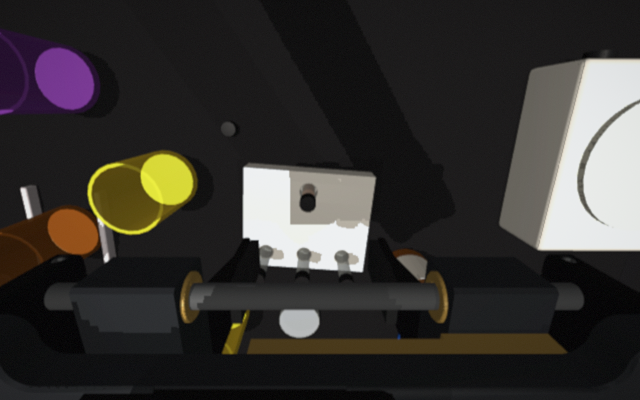

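The wrist view shows the vial's black cap at (308,200), alone at the front of the rack, with the three tubes behind it at y≈250. I'll triangulate from a second, lower pose.

```bash
cat > cap.py <<'E'
from h import *
import sys
def capc(ref,zr=0.08):
    im=cams.read_camera("wrist");k=cams.calibration("wrist")
    u=proj("wrist",[*ref,zr],k).astype(int);x0,y0=u-30
    m=np.zeros(im.shape[:2],np.uint8);m[y0:y0+60,x0:x0+60]=(im[y0:y0+60,x0:x0+60].max(2)<40)
    n,l,s,c=cv2.connectedComponentsWithStats(m);i=1+np.argmin([np.hypot(*(c[j]-u))+ (1e3 if s[j][4]<60 else 0) for j in range(1,n)])
    print("cap",c[i],s[i],onz("wrist",c[i],.076,k));return ray("wrist",c[i],k),im
E
python3 - <<'E'
from cap import *
import pickle
r,im=capc((.49,.287));pickle.dump(r,open("r.pk","wb"))
E
python3 -m creep '0 0 -0.03 0 0.05;0 0 -0.03 0 0.05;0 0 -0.02 0 0.05;0 0 0 0 0.05'
python3 - <<'E'
from cap import *
import pickle
r,im=capc((.49,.287));print(tri([pickle.load(open("r.pk","rb")),r]),get_obs()["tool_pos"])
for d in finder.tip_of("vial_mid","wrist")[:2]: print(d["p"],onz("wrist",d["xy"],.045))
cv2.imwrite("pics/w2.png",cv2.resize(im[100:350,180:460,::-1],None,fx=2,fy=2))
E
```

```text
cap [309.41463415 200.93658537] [302 193  15  17 205] [0.49134684 0.29200825 0.076     ]
time_s: 2.8
tool_pos: [0.477, 0.2994, 0.1409]
tool_rot: [-179.9, -0.2, -179.7]
force: [-0.1, -0.1, 0.2]
grip_width: 0.0499
grasp_force: 0.0
cap [303.09635417 234.99479167] [294 223  19  24 384] [0.49446127 0.28974773 0.076     ]
(array([0.48295418, 0.29153886, 0.10269119]), [0.8, 0.8]) [0.47803376 0.29961534 0.14235528]
0.57 [0.49530858 0.29128327 0.045     ]
```

View pics/w2.png

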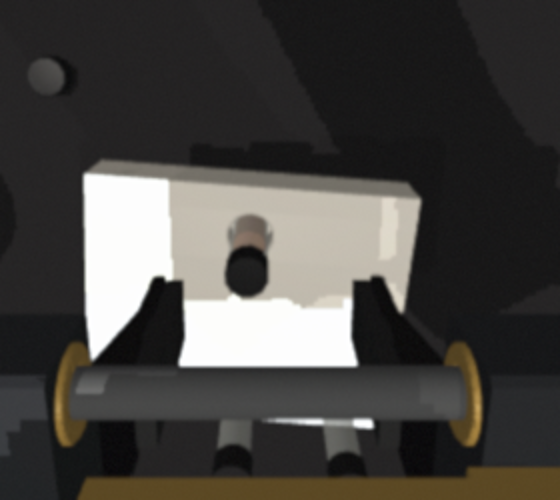

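The crop shows the cap at (248,270), left of the finger midline at column 267, so the vial is at about (0.494, 0.290).

```bash
python3 -m creep '0.008 -0.005 -0.005 0 0.05;0.008 -0.005 -0.01 0 0.05;0 0 0 0 0.05;0 0 0 0 0.05'
python3 - <<'E'
from cap import *
r,im=capc((.494,.290));print(get_obs()["tool_pos"],r,get_obs()["tool_rot"])
E
```

```text
time_s: 3.4
tool_pos: [0.4952, 0.2882, 0.1274]
tool_rot: [180.0, -0.0, -179.9]
force: [-0.6, -0.6, -0.7]
grip_width: 0.05
grasp_force: 0.0
cap [316.25252525 212.05050505] [307 208  20  12  99] [0.48629086 0.28927053 0.076     ]
[0.49512964 0.28852457 0.12766767] (array([0.41158109, 0.286932  , 0.28957918]), array([ 0.33016372,  0.01033464, -0.9438671 ])) [ 1.79982353e+02 -4.30593876e-03 -1.79881371e+02]
```

```bash
python3 -m creep '0 0.001 -0.03 0 0.05;0 0 -0.03 0 0.05;0 0 -0.017 0 0.05;0 0 0 0 0.012;0 0 0 0 0.012;0 0 0 0 0.012;0 0 0 0 0.012;0 0 0 0 0.012' 20
python3 -m creep '0 0 0.02 0 0.012;0 0 0.04 0 0.012;0 0 0.05 0 0.012;0 0 0 0 0.012' 20
python3 - <<'E'
from h import *
im=cams.read_camera("wrist");cv2.imwrite("pics/w3.png",im[100:350,180:460,::-1]);o=get_obs();print(o["tool_pos"],o["grip_width"],o["force"],o["grasp_force"])
for c in("top","scene"):
  cams.read_camera(c)
  for d in finder.tip_of("jar_rim",c)+finder.tip_of("jar",c): print(c,np.round(d["xy"],1),round(d["p"],2),onz(c,d["xy"],.095))
  for d in finder.tip_of("vial",c): print(c,"vial",np.round(d["xy"],1),round(d["p"],2))
E
```

```text
time_s: 4.45
tool_pos: [0.4957, 0.2897, 0.0514]
tool_rot: [179.9, 0.1, -179.9]
force: [-0.2, 0.5, 2.1]
grip_width: 0.0175
grasp_force: 20.0
time_s: 4.95
tool_pos: [0.4978, 0.2909, 0.1654]
tool_rot: [179.7, 0.4, -179.9]
force: [0.4, -0.1, -1.3]
grip_width: 0.0174
grasp_force: 20.0
[0.49630526 0.29003031 0.162712  ] 0.01745868345130236 [ 0.45524478 -0.55829903 -0.77345685] 19.9812168488279
top [326.5 250.6] 0.94 [ 0.36750442 -0.00525398  0.095     ]
top [264.2 136.2] 0.72 [0.68488018 0.16207959 0.095     ]
top [282.4 208.8] 0.71 [0.48081436 0.11128245 0.095     ]
top [336.7 179. ] 0.65 [ 0.56073125 -0.03573177  0.095     ]
top [265.5 147.6] 0.93 [0.65209306 0.15818763 0.095     ]
top [336.1 184.6] 0.8 [ 0.5452151  -0.03381998  0.095     ]
top [322.  252.1] 0.66 [0.36371414 0.00665011 0.095     ]
top [285.8 212.4] 0.61 [0.4709142  0.10215164 0.095     ]
top vial [253.3 235.6] 0.19
scene [335.4 173.5] 0.97 [ 0.35568638 -0.00229979  0.095     ]
scene [357.7 244.9] 0.92 [0.68331508 0.16766626 0.095     ]
scene [353.6 200.8] 0.72 [0.48926896 0.10196877 0.095     ]
scene [307.  203.5] 0.54 [ 0.55641324 -0.03302815  0.095     ]
scene [353.9 266.5] 0.89 [0.76577373 0.17953265 0.095     ]
scene [352.2 218.7] 0.86 [0.57823248 0.12226994 0.095     ]
scene [307.1 225.6] 0.82 [0.65673697 0.00617923 0.095     ]
scene [333.6 196. ] 0.78 [0.48745401 0.03363462 0.095     ]
scene vial [412.1 209.9] 0.65
scene vial [392.9 283.7] 0.49
scene vial [306.7 205.7] 0.48
```

```bash
python3 -m creep '0 -0.03 0.02 0 0.012;0.01 -0.05 0 0 0.012;0.01 -0.055 0 0 0.012;0.01 -0.055 0 0 0.012;0.01 -0.055 0 0 0.012;0.01 -0.05 0 0 0.012;0.01 -0.03 0 0 0.012;0 0 0 0 0.012'
python3 -m creep '0 0 0 0 0.012;0 0 0 0 0.012'
cat > rim.py <<'E'
from h import *
def rim(cam="wrist",z=.095):
    im=cams.read_camera(cam);k=cams.calibration(cam)
    for d in finder.tip_of("jar_rim",cam)[:4]: print("rim",np.round(d["xy"],1),round(d["p"],2),onz(cam,d["xy"],z,k))
    return im
E
python3 - <<'E'
from rim import *
im=rim();o=get_obs();print(o["tool_pos"],o["grip_width"]);cv2.imwrite("pics/w4.png",im[:,:,::-1])
E
```

```text
time_s: 6.4
tool_pos: [0.5553, -0.0392, 0.1804]
tool_rot: [-179.9, -0.0, 179.8]
force: [-0.7, 0.5, -0.5]
grip_width: 0.0172
grasp_force: 20.0
time_s: 6.65
tool_pos: [0.555, -0.0338, 0.1804]
tool_rot: [180.0, -0.0, -179.7]
force: [0.8, 0.2, -0.8]
grip_width: 0.018
grasp_force: 20.0
rim [510.2 328.3] 0.79 [0.68035462 0.1625671  0.095     ]
rim [489.6 129. ] 0.63 [0.48640791 0.10627844 0.095     ]
rim [313.5 213.1] 0.59 [ 0.55896333 -0.0352253   0.095     ]
[ 0.55504621 -0.03424285  0.18050597] 0.01770757675960775
```

View pics/w4.png

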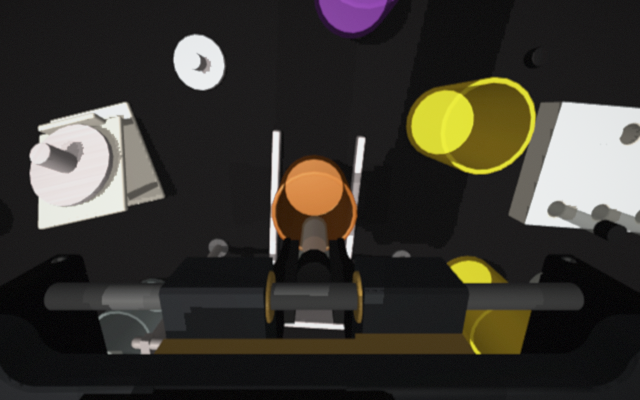

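The wrist view shows the jar mouth at (313,205) with the vial above it, the lane rails beginning at (277,131) and (360,138), and the lid on its rest at (70,165). Lowering the vial in.

```bash
python3 -m creep '0.003 0 -0.03 0 0.012;0 0 -0.035 0 0.012;0 0 -0.03 0 0.012;0 0 -0.025 0 0.012;0 0 -0.012 0 0.012;0 0 -0.002 0 0.012;0 0 0 0 0.012'
python3 - <<'E'
from h import *
o=get_obs();print(o["tool_pos"],o["force"])
k=cams.calibration("wrist")
E
python3 -m creep '0 0 0 0 0.024;0 0 0 0 0.024;0 0 0 0 0.026;0 0 0 0 0.026;0 0 0.04 0 0.026;0 0 0.05 0 0.026;0 0 0.04 0 0.026;0 0 0 0 0.026'
python3 - <<'E'
from h import *
cams.read_camera("top")
for n in("lid","lid_knob","lid_rest"):
  for d in finder.tip_of(n,"top")[:2]: print(n,np.round(d["xy"],1),round(d["p"],2),onz("top",d["xy"],{"lid":.05,"lid_knob":.0846,"lid_rest":0}[n]))
E
```

```text
time_s: 7.62
tool_pos: [0.5588, -0.0356, 0.0474]
tool_rot: [180.0, 0.1, -179.9]
force: [1.1, 0.2, -0.1]
grip_width: 0.0175
grasp_force: 20.0
[ 0.5587636  -0.0355543   0.04736308] [ 1.12781902  0.23187259 -0.07575228]
time_s: 8.62
tool_pos: [0.5606, -0.0358, 0.1805]
tool_rot: [180.0, 0.4, -179.9]
force: [-0.3, 0.2, 0.3]
grip_width: 0.0261
grasp_force: 0.0
lid [418. 194.] 0.72 [ 0.52526945 -0.26218613  0.05      ]
lid_knob [422.2 196.8] 0.96 [ 0.51042519 -0.26641342  0.0846    ]
lid_rest [414.3 196.5] 0.75 [ 0.52812743 -0.26090207  0.        ]
```

```bash
python3 -m creep '-0.01 -0.04 0.01 0 0.05;-0.01 -0.055 0 0 0.05;-0.01 -0.055 0 0 0.05;-0.01 -0.05 0 0 0.05;-0.01 -0.03 0 0 0.05;-0.005 0 0 0 0.05;0 0 0 0 0.05;0 0 0 0 0.05'
python3 - <<'E'
from h import *
im=cams.read_camera("wrist");k=cams.calibration("wrist");o=get_obs();print(o["tool_pos"]);cv2.imwrite("pics/w5.png",im[:,:,::-1])
for n,z in(("lid",.05),("lid_knob",.0846),("lid_rest",0)):
  for d in finder.tip_of(n,"wrist")[:2]: print(n,np.round(d["xy"],1),round(d["p"],2),onz("wrist",d["xy"],z,k))
import pickle;pickle.dump(k,open("k5.pk","wb"))
E
```

```text
time_s: 9.82
tool_pos: [0.5038, -0.2637, 0.186]
tool_rot: [179.9, -0.0, -179.7]
force: [-0.1, 0.9, 0.1]
grip_width: 0.0495
grasp_force: 0.0
[ 0.50384052 -0.26392108  0.18622145]
```

View pics/w5.png

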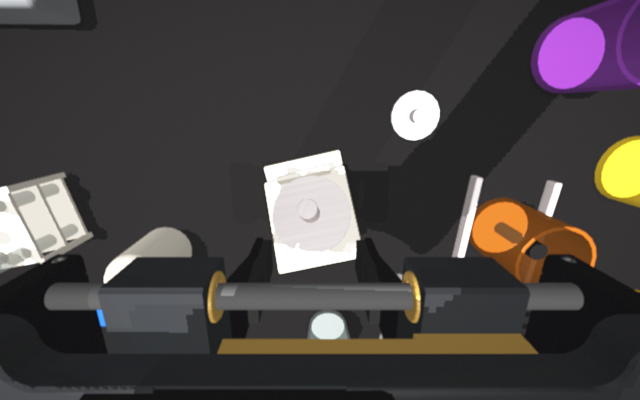

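The wrist view shows the vial standing in the jar at (540,250), the disc centre at (312,213), the knob top at (307,209), and the rest turned by about +9°. Locating these points:

```bash
python3 - <<'E'
from h import *
import pickle
k=pickle.load(open("k5.pk","rb"))
for uv,z in [((307,209),.0846),((312,213),.0604),((266,167),.035),((341,152),.035),((277,272),.075),((357,262),.075)]:
    print(uv,onz("wrist",uv,z,k))
im=cv2.imread("pics/w5.png")
E
python3 -m creep '-0.005 0 -0.02 4.5 0.05;-0.005 0 -0.02 4.5 0.05;0 0 0 0 0.05;0 0 0 0 0.05'
python3 - <<'E'
from h import *
im=cams.read_camera("wrist");k=cams.calibration("wrist");o=get_obs();print(o["tool_pos"],o["tool_rot"]);cv2.imwrite("pics/w6.png",cv2.resize(im[100:300,180:460,::-1],None,fx=2.5,fy=2.5))
import pickle;pickle.dump(k,open("k6.pk","wb"))
E
```

```text
(307, 209) [ 0.50950677 -0.27119494  0.0846    ]
(312, 213) [ 0.52197987 -0.26658799  0.0604    ]
(266, 167) [ 0.47956835 -0.31557482  0.035     ]
(341, 152) [ 0.46333884 -0.23666835  0.035     ]
(277, 272) [ 0.58172692 -0.30251138  0.075     ]
(357, 262) [ 0.56973433 -0.22028931  0.075     ]
time_s: 10.52
tool_pos: [0.4939, -0.2657, 0.1474]
tool_rot: [-180.0, 0.1, -170.9]
force: [0.2, -0.0, 0.5]
grip_width: 0.0501
grasp_force: 0.0
[ 0.49408831 -0.26576616  0.14763021] [-1.79956277e+02  8.95998225e-02 -1.70912442e+02]
```

View pics/w6.png

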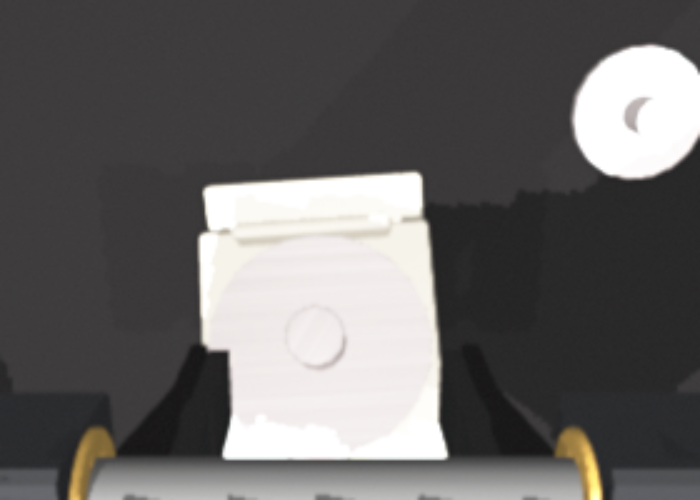

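The crop shows the knob top at (315,336) and the disc centre at about (327,343). The remaining yaw error is about 2.5°.

```bash
python3 - <<'E'
from h import *
import pickle
k=pickle.load(open("k6.pk","rb"));k5=pickle.load(open("k5.pk","rb"))
kt=(180+315/2.5,100+335/2.5);dc=(180+327/2.5,100+343/2.5)
for uv,z in [(kt,.0846),(dc,.0604)]: print(uv,onz("wrist",uv,z,k))
print(tri([ray("",kt,k),ray("",(307,209),k5)]),tri([ray("",dc,k),ray("",(312,213),k5)]),tri([ray("",kt,k),ray("top",(422.2,196.8))]))
E
```

```text
(306.0, 234.0) [ 0.50912579 -0.27095545  0.0846    ]
(310.8, 237.2) [ 0.52208176 -0.26517407  0.0604    ]
(array([ 0.50987803, -0.27105881,  0.08315242]), [0.2, 0.2]) (array([ 0.51859068, -0.26612751,  0.06903277]), [0.5, 0.5]) (array([ 0.5136486 , -0.26972038,  0.07219778]), [1.1, 1.1])
```

```bash
python3 -m creep '0.0105 -0.002 -0.02 1.5 0.044;0.01 -0.002 -0.02 1 0.044;0 0 -0.025 0 0.044;0 0 -0.0155 0 0.044;0 0 0 0 0.044' 10
python3 -m creep '0 0 0 0 0.012;0 0 0 0 0.012;0 0 0 0 0.012;0 0 0 0 0.012;0 0 0 0 0.012' 10
python3 -m creep '0 0 0.005 0 0.012;0 0 0.01 0 0.012;0 0 0.02 0 0.012;0 0 0.03 0 0.012;0 0 0.03 0 0.012;0 0 0.02 0 0.012;0 0 0 0 0.012;0 0 0 0 0.012' 10
python3 - <<'E'
from h import *
im=cams.read_camera("wrist");a=cams.read_camera("scene");o=get_obs();print(o["tool_pos"],o["grip_width"],o["force"])
u=proj("scene",o["tool_pos"]).astype(int);print(u)
a=a[u[1]-40:u[1]+40,u[0]-45:u[0]+45]
cv2.imwrite("pics/w7.png",np.vstack([cv2.resize(im[150:350,150:490],(680,300))[:,:,::-1],cv2.resize(a,(680,300))[:,:,::-1]]))
E
```

```text
time_s: 11.2
tool_pos: [0.5132, -0.2693, 0.0655]
tool_rot: [180.0, -0.1, -168.4]
force: [-0.9, 0.2, 0.0]
grip_width: 0.044
grasp_force: 0.0
time_s: 11.82
tool_pos: [0.5141, -0.2697, 0.0667]
tool_rot: [-180.0, 0.1, -168.4]
force: [-0.3, 0.0, 3.8]
grip_width: 0.0196
grasp_force: 10.0
time_s: 12.82
tool_pos: [0.5133, -0.2694, 0.1808]
tool_rot: [180.0, -0.0, -168.4]
force: [-0.1, 0.4, -1.1]
grip_width: 0.0195
grasp_force: 10.0
[ 0.51300911 -0.2692447   0.1800363 ] 0.019435335911342822 [ 0.24961034 -0.72477963 -1.20979193]
[244 160]
```

View pics/w7.png

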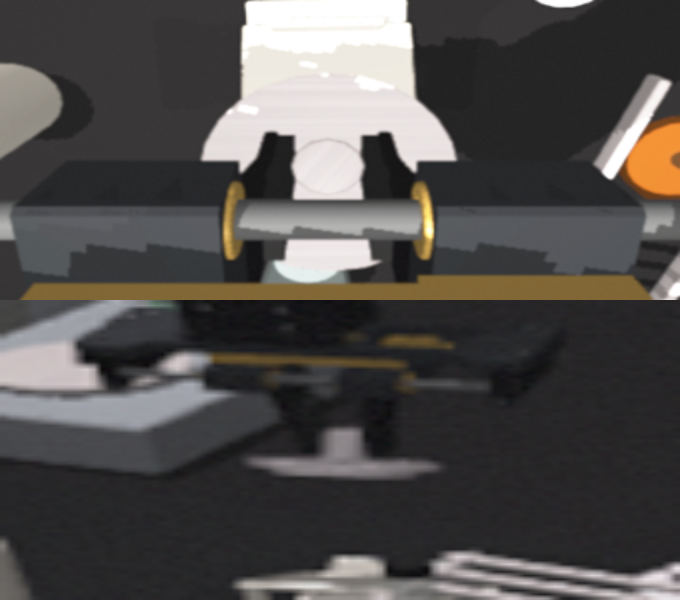

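The lid is held and still leans about 30°: it looks edge-on in the scene strip. I'll carry it over the jar with the lean along the lane, touch its low edge to the rim, and let it pivot level in the pads.

```bash
python3 -m creep '0 0.02 0 -2 0.012;0.005 0.035 0 -2 0.012;0.005 0.045 0 -2 0.012;0.005 0.045 0 -2 0.012;0.005 0.045 0 -2 0.012;0.006 0.03 0 -1.5 0.012;0.005 0.0145 0 0 0.012;0 0 0 0 0.012' 10
python3 -m creep '0 0 -0.015 0 0.012;0 0 -0.01 0 0.012;0 0 0 0 0.012;0 0 0 0 0.012' 10
python3 - <<'E'
from h import *
im=cams.read_camera("wrist");k=cams.calibration("wrist");o=get_obs();print(o["tool_pos"],o["tool_rot"],o["force"])
c=o["tool_pos"]
cams.read_camera("top");print([(np.round(d["xy"],1),round(d["p"],2),onz("top",d["xy"],.16)) for d in finder.tip_of("lid_knob","top")[:2]])
a=cams.read_camera("scene");u=proj("scene",[.558,-.035,.1]).astype(int)
a=a[u[1]-45:u[1]+45,u[0]-50:u[0]+50]
cv2.imwrite("pics/w8.png",np.vstack([cv2.resize(im[120:340,150:490],(680,300))[:,:,::-1],cv2.resize(a,(680,300))[:,:,::-1]]))
E
```

```text
time_s: 13.92
tool_pos: [0.5446, -0.0348, 0.1805]
tool_rot: [-180.0, -0.1, -179.8]
force: [-0.2, -0.3, -1.7]
grip_width: 0.0195
grasp_force: 10.0
time_s: 14.42
tool_pos: [0.5447, -0.0356, 0.1561]
tool_rot: [-180.0, 0.0, -179.9]
force: [-0.4, -0.2, -1.2]
grip_width: 0.0196
grasp_force: 10.0
[ 0.54488486 -0.03545018  0.15637748] [ 1.79998073e+02  3.44580850e-02 -1.79903216e+02] [ 0.08565747  0.18712399 -0.77316818]
[]
```

View pics/w8.png

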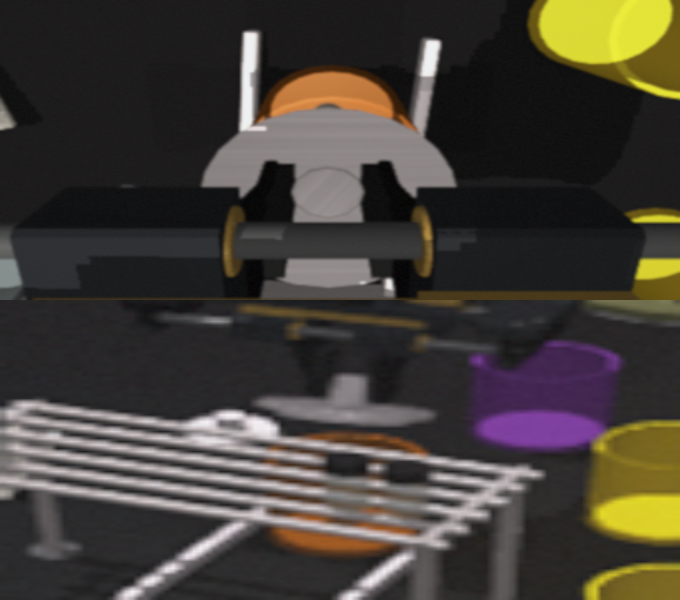

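That used the tenth picture: the lid hangs over the jar, well centred, still leaning. From here I'll go by numbers. Lowering gently with a light grip:

```bash
python3 -m creep '0 0 -0.012 0 0.012;0 0 -0.01 0 0.012;0 0 -0.003 0 0.012;0 0 0 0 0.012' 6
python3 -m creep '0 0 -0.002 0 0.012;0 0 -0.002 0 0.012;0 0 0 0 0.012' 6
python3 -m creep '0.002 0 -0.0025 0 0.012;0.002 0 -0.0025 0 0.012;0 0 0 0 0.012' 6
```

```text
time_s: 15.12
tool_pos: [0.5444, -0.0351, 0.1306]
tool_rot: [-180.0, -0.0, -179.9]
force: [0.1, -0.4, -0.8]
grip_width: 0.0196
grasp_force: 6.0
time_s: 15.5
tool_pos: [0.5446, -0.0351, 0.127]
tool_rot: [180.0, -0.0, -179.9]
force: [0.1, -0.6, -1.8]
grip_width: 0.02
grasp_force: 6.0
time_s: 15.88
tool_pos: [0.5487, -0.0351, 0.1219]
tool_rot: [-180.0, -0.0, -179.9]
force: [-0.6, 0.1, 0.2]
grip_width: 0.0198
grasp_force: 6.0
```

```bash
python3 -m creep '0.002 0 -0.0022 0 0.012;0.002 0 -0.0022 0 0.012;0 0 0 0 0.012' 6
python3 -m creep '0.002 0 -0.0022 0 0.012;0.002 0 -0.0022 0 0.012;0 0 0 0 0.012' 6
python3 - <<'E'
from h import *
im=cams.read_camera("wrist");k=cams.calibration("wrist");o=get_obs();print(o["tool_pos"],o["force"])
for n,z in(("lid_knob",.129),("lid",.089),("jar_rim",.095)):
  print(n,[(np.round(d["xy"],1),round(d["p"],2),np.round(onz("wrist",d["xy"],z,k),3)) for d in finder.tip_of(n,"wrist")[:2]])
a=cams.read_camera("scene")
for n,z in(("lid_knob",.129),("lid",.089)):
  print(n,[(np.round(d["xy"],1),round(d["p"],2),np.round(onz("scene",d["xy"],z),3)) for d in finder.tip_of(n,"scene")[:2]])
print("pred",proj("scene",[.559,-.035,.129]),proj("wrist",[.559,-.035,.129],k))
m=finder.masks_of("lid","wrist")
for d in m[:2]:
  ys,xs=np.where(d["mask"]);print(round(d["p"],2),xs.min(),xs.max(),ys.min(),ys.max(),xs.mean())
E
```

```text
time_s: 16.25
tool_pos: [0.5527, -0.0351, 0.1175]
tool_rot: [-180.0, -0.0, -179.9]
force: [-1.0, 0.2, -0.4]
grip_width: 0.0198
grasp_force: 6.0
time_s: 16.62
tool_pos: [0.5567, -0.0351, 0.113]
tool_rot: [-180.0, -0.0, -179.9]
force: [-0.4, -0.3, -0.0]
grip_width: 0.0197
grasp_force: 6.0
[ 0.55668083 -0.03511615  0.1131181 ] [ 0.81352381 -0.7979076  -0.8760541 ]
lid_knob [(array([319.1, 267.8]), 0.93, array([ 0.557, -0.033,  0.129]))]
lid [(array([317.2, 246.5]), 0.63, array([ 0.563, -0.034,  0.089]))]
jar_rim [(array([553.3, 130.7]), 0.81, array([0.485, 0.104, 0.095]))]
lid_knob [(array([304.3, 191.4]), 0.41, array([ 0.542, -0.048,  0.129])), (array([288.6, 252.6]), 0.24, array([0.81 , 0.014, 0.129]))]
lid [(array([303.4, 201.2]), 0.59, array([ 0.542, -0.051,  0.089])), (array([290.2, 254.9]), 0.49, array([0.78 , 0.005, 0.089]))]
pred [306.08451558 195.17908866] [316.08792069 271.47244722]
0.65 249 378 185 283 313.5024179180453
```

```bash
python3 -m creep '0.0015 0 -0.002 0 0.012;0.001 0 -0.0015 0 0.012;0 0 0 0 0.012' 6
cat > lev.py <<'E'
from h import *
def lev(jx,jy):
    im=cams.read_camera("wrist");k=cams.calibration("wrist");o=get_obs();print(np.round(o["tool_pos"],4),np.round(o["force"],1))
    for n,z in(("lid_knob",.129),("lid",.089)):
      print(n,[(np.round(d["xy"],1),round(d["p"],2),np.round(onz("wrist",d["xy"],z,k),4)) for d in finder.tip_of(n,"wrist")[:2]])
    for d in finder.masks_of("lid","wrist")[:1]:
      m=d["mask"];ys,xs=np.where(m);r=int(ys.min());print("mask",xs.min(),xs.max(),r,ys.max(),"top col",xs[ys==r].mean())
    # disc outline seen: solve lid pose (centre x,y, tilt about y) from contour points of near half
      c=max(cv2.findContours(m.astype(np.uint8),0,1)[0],key=len)[:,0]
      from scipy.optimize import least_squares
      p=c[(c[:,1]<r+35)].astype(float)
      def disc(q,n=121):
        th=np.deg2rad(np.linspace(110,250,n));X=.041*np.cos(th);Y=.041*np.sin(th);t=q[2]
        out=[]
        for s in(.012,):
          out.append(np.c_[q[0]+X*np.cos(t)-s*np.sin(t),q[1]+Y,q[3]+X*np.sin(t)+s*np.cos(t)])
        return np.array([proj("wrist",a,k) for a in np.vstack(out)])
      for z in(.089,.091,.094):
        f=lambda q:np.min(np.linalg.norm(p[:,None]-disc([q[0],q[1],q[2]*1,z],41)[None],axis=2),1)
        s=least_squares(f,[jx,jy,0],x_scale=[.01,.01,.1],diff_step=1e-3);print(z,np.round(s.x[:2],4),"tilt",np.round(np.rad2deg(s.x[2]),1),"rms",round(float(np.sqrt(2*s.cost/len(p))),2))
    return im
E
python3 -c "
from lev import *
lev(.559,-.035)"
```

```text
time_s: 17.4
tool_pos: [0.5593, -0.0351, 0.1099]
tool_rot: [180.0, 0.0, -179.9]
force: [-1.1, 1.3, 0.7]
grip_width: 0.0199
grasp_force: 6.0
[ 0.5593 -0.0351  0.1099] [ 0.7 -0.3  0.6]
lid_knob [(array([313.8, 272.3]), 0.63, array([ 0.5602, -0.0363,  0.129 ]))]
lid [(array([313.3, 241.8]), 0.57, array([ 0.5608, -0.0366,  0.089 ]))]
mask 249 378 182 282 top col 314.0
0.089 [ 0.5578 -0.0361] tilt -1.2 rms 1.43
0.091 [ 0.5573 -0.0363] tilt -1.5 rms 1.51
0.094 [ 0.5571 -0.0362] tilt -0.4 rms 1.6
```

```bash
python3 -m creep '0 0 -0.001 0 0.012;0 0 0 0 0.012;0 0 0 0 0.02;0 0 0 0 0.022;0 0 0 0 0.026;0 0 0 0 0.03;0 0 0 0 0.036;0 0 0 0 0.036' 4
python3 -m creep '0 0 0.02 0 0.036;0 0 0.03 0 0.036;-0.02 0 0.03 0 0.036;-0.03 0 0 0 0.036;0 0 0 0 0.036;0 0 0 0 0.036'
python3 - <<'E'
from lev import *
lev(.559,-.035)
t=cams.read_camera("top")
for n,z in(("lid_knob",.129),("lid",.089),("jar",0)):
  print(n,[(np.round(d["xy"],1),round(d["p"],2),np.round(onz("top",d["xy"],z),4)) for d in finder.tip_of(n,"top")[:5]])
a=cams.read_camera("scene")
for n,z in(("lid_knob",.129),("lid",.089)):
  print(n,[(np.round(d["xy"],1),round(d["p"],2),np.round(onz("scene",d["xy"],z),3)) for d in finder.tip_of(n,"scene")[:2]])
E
```

```text
time_s: 18.6
tool_pos: [0.5592, -0.0352, 0.1087]
tool_rot: [180.0, 0.0, -179.9]
force: [0.0, 0.7, -0.1]
grip_width: 0.0348
grasp_force: 0.0
time_s: 19.35
tool_pos: [0.5096, -0.035, 0.1889]
tool_rot: [180.0, 0.0, -179.9]
force: [-0.2, -0.4, 0.6]
grip_width: 0.0362
grasp_force: 0.0
[ 0.5097 -0.035   0.1887] [-0.1 -0.4 -0.4]
lid_knob [(array([316.3, 276.4]), 0.63, array([ 0.5612, -0.0338,  0.129 ]))]
lid [(array([317.4, 254.9]), 0.65, array([ 0.5618, -0.0324,  0.089 ]))]
mask 275 351 215 282 top col 313.5
0.089 [ 0.568  -0.0365] tilt 29.6 rms 4.46
0.091 [ 0.5675 -0.0364] tilt 30.7 rms 4.52
0.094 [ 0.5665 -0.0364] tilt 30.7 rms 4.61
lid_knob []
lid [(array([223.8, 198. ]), 0.25, array([0.5137, 0.2706, 0.089 ]))]
jar [(array([269. , 147.3]), 0.84, array([0.6818, 0.1592, 0.    ])), (array([286.2, 211.8]), 0.69, array([0.4885, 0.1082, 0.    ])), (array([325.6, 252.2]), 0.45, array([ 0.3714, -0.0032,  0.    ]))]
lid_knob [(array([303.8, 196.1]), 0.55, array([ 0.566, -0.04 ,  0.129]))]
lid [(array([305.3, 204.4]), 0.65, array([ 0.555, -0.039,  0.089]))]
```

```bash
cat > pred.py <<'E'
from h import *
def P(k,cx,cy,oz=.089,tilt=0,cam="wrist"):
    t=np.deg2rad(tilt);th=np.linspace(0,2*np.pi,181);X=.041*np.cos(th);Y=.041*np.sin(th);q=[]
    for s in(.006,.012): q+=list(np.c_[cx+X*np.cos(t)-s*np.sin(t),cy+Y,oz+X*np.sin(t)+s*np.cos(t)])
    q=np.array([proj(cam,a,k) for a in q]);return np.round([q[:,0].min(),q[:,0].max(),q[:,1].min(),q[:,1].max()],1)
E
python3 - <<'E'
from pred import *
im=cams.read_camera("wrist");k=cams.calibration("wrist")
d=finder.masks_of("lid","wrist")[0]["mask"];ys,xs=np.where(d);print(xs.min(),xs.max(),ys.min(),ys.max())
for x in(.556,.559,.562): print(x,P(k,x,-.0355))
for oz,t in((.0905,2),(.0925,5),(.0905,-2),(.0925,-5)): print(oz,t,P(k,.559,-.0355,oz,t))
m=cv2.Canny(cv2.cvtColor(im,cv2.COLOR_RGB2GRAY),40,100)
pu=P(k,.559,-.0355).astype(int);print("knob",proj("wrist",[.559,-.0355,.129],k))
for c in(300,305,310,325,330): print(c,np.where(m[195:300,c])[0]+195)
E
```

```text
275 352 216 282
0.556 [270.2 358.6 212.  293.8]
0.559 [270.3 358.4 215.1 296.5]
0.562 [270.5 358.3 218.2 299.1]
0.0905 2 [270.1 358.7 214.9 297.9]
0.0925 5 [269.8 359.  214.7 299.8]
0.0905 -2 [270.1 358.6 216.4 296.9]
0.0925 -5 [269.8 358.9 218.5 297.2]
knob [314.47863928 274.60336014]
300 [195 199 200 217 219 220 257 283]
305 [197 216 218 253 254 267 268 273 283]
310 [196 215 218 250 264 273 283]
325 [197 198 216 219 268 269 270 271 272 273 274 275 283]
330 [195 196 200 218 220 221 263 283]
```

The lid reads level within about 2°. I'll confirm by touching the knob top lightly: it should stand at 0.129.

```bash
python3 -m creep '0.025 0 0 0 0;0.025 0 0 0 0;0 0 -0.025 0 0;0 0 -0.02 0 0;0 0 -0.01 0 0;0 0 0 0 0;0 0 0 0 0'
python3 -m creep '0 0 -0.002 0 0;0 0 0 0 0'
python3 -m creep '0 0 -0.002 0 0;0 0 0 0 0'
python3 -m creep '0 0 -0.001 0 0;0 0 0 0 0'
python3 -m creep '0 0 -0.001 0 0;0 0 0 0 0'
```

```text
time_s: 20.88
tool_pos: [0.5598, -0.0352, 0.1347]
tool_rot: [180.0, 0.1, -179.9]
force: [1.1, -0.5, -0.2]
grip_width: 0.0007
grasp_force: 0.0
time_s: 21.12
tool_pos: [0.5593, -0.0351, 0.1321]
tool_rot: [180.0, 0.0, -179.9]
force: [0.3, -0.4, 0.9]
grip_width: 0.0004
grasp_force: 0.0
time_s: 21.38
tool_pos: [0.559, -0.0351, 0.1296]
tool_rot: [180.0, -0.0, -179.9]
force: [-0.7, -0.4, 0.1]
grip_width: 0.0006
grasp_force: 0.0
time_s: 21.62
tool_pos: [0.5592, -0.0352, 0.1295]
tool_rot: [180.0, 0.0, -179.9]
force: [-2.5, 0.3, 5.5]
grip_width: 0.0008
grasp_force: 2.6
time_s: 21.88
tool_pos: [0.5595, -0.0352, 0.1295]
tool_rot: [180.0, 0.0, -179.9]
force: [-4.0, -0.3, 9.6]
grip_width: 0.0006
grasp_force: 5.2
```

The knob top is at 0.129, so the lid is fully seated. Now I'll back off behind the jar and try a short push at the disc edge.

```bash
python3 -m creep '0 0 0.03 0 0;-0.03 0.002 0.01 -1.5 0;-0.03 0.0015 0 -1.5 0;0 0 -0.05 0 0;0 0 -0.055 0 0;0 0 0 0 0;0 0 0 0 0'
python3 -m creep '0.004 0 0 0 0;0.003 0 0 0 0;0 0 0 0 0'
python3 -m creep '0.0015 0 0 0 0;0.0015 0 0 0 0;0 0 0 0 0'
python3 -m creep '0.0015 0 0 0 0;0.0015 0 0 0 0;0 0 0 0 0'
python3 -m creep '0.0015 0 0 0 0;0.0015 0 0 0 0;0 0 0 0 0'
```

```text
time_s: 22.75
tool_pos: [0.5004, -0.0318, 0.0643]
tool_rot: [-180.0, 0.1, 177.1]
force: [0.4, 0.4, 0.3]
grip_width: 0.0004
grasp_force: 0.0
time_s: 23.12
tool_pos: [0.5071, -0.0316, 0.0637]
tool_rot: [180.0, 0.1, 177.1]
force: [-0.3, -0.9, -1.0]
grip_width: 0.001
grasp_force: 0.0
time_s: 23.5
tool_pos: [0.509, -0.0317, 0.0627]
tool_rot: [180.0, -0.0, 177.1]
force: [-0.2, 0.9, 0.5]
grip_width: 0.0005
grasp_force: 0.4
time_s: 23.88
tool_pos: [0.5119, -0.0317, 0.0627]
tool_rot: [180.0, -0.0, 177.1]
force: [-4.5, -0.1, 2.4]
grip_width: 0.0001
grasp_force: 2.0
time_s: 24.25
tool_pos: [0.5151, -0.0316, 0.0627]
tool_rot: [180.0, -0.0, 177.1]
force: [-2.9, 0.0, 2.8]
grip_width: 0.0006
grasp_force: 2.0
```

```bash
python3 - <<'E'
from h import *
def look():
    im=cams.read_camera("wrist");k=cams.calibration("wrist")
    for n,z in(("lid_knob",.129),("lid",.089),("jar",0)): print(n,[(np.round(d["xy"],1),round(d["p"],2),np.round(onz("wrist",d["xy"],z,k),4)) for d in finder.tip_of(n,"wrist")[:2]])
    im=cams.read_camera("scene")
    for n,z in(("lid_knob",.129),("lid",.089),("jar",0)): print(n,[(np.round(d["xy"],1),round(d["p"],2),np.round(onz("scene",d["xy"],z),4)) for d in finder.tip_of(n,"scene")[:4]])
    cv2.imwrite("pics/s9.png",im[:,:,::-1])
look()
E
python3 -m creep '-0.006 0 0 0 0;-0.008 0 0 0 0;0 0 0 0 0'
python3 -m creep '0.004 0 0 0 0;0.003 0 0 0 0;0 0 0 0 0'
python3 -m creep '0.0015 0 0 0 0;0.0015 0 0 0 0;0 0 0 0 0'
python3 -m creep '0.001 0 0 0 0;0.001 0 0 0 0;0 0 0 0 0'
python3 -m creep '0.001 0 0 0 0;0 0 0 0 0'
```

```text
lid_knob []
lid []
jar [(array([491.7, 171.5]), 0.72, array([ 0.4841,  0.1048, -0.    ]))]
lid_knob [(array([303.5, 197.2]), 0.52, array([ 0.5718, -0.0386,  0.129 ]))]
lid [(array([301.6, 205.2]), 0.41, array([ 0.5636, -0.0487,  0.089 ]))]
jar [(array([352.7, 269.1]), 0.88, array([ 0.6883,  0.1616, -0.    ])), (array([329.9, 197.8]), 0.83, array([ 0.3779, -0.0122,  0.    ])), (array([354.2, 221.4]), 0.71, array([0.4764, 0.1076, 0.    ])), (array([306.6, 227. ]), 0.64, array([ 0.561 , -0.0329,  0.    ]))]
time_s: 25.02
tool_pos: [0.5011, -0.0316, 0.063]
tool_rot: [180.0, 0.1, 177.1]
force: [-0.4, 0.0, 0.4]
grip_width: 0.0008
grasp_force: 0.0
time_s: 25.4
tool_pos: [0.5087, -0.0317, 0.0628]
tool_rot: [-180.0, 0.0, 177.1]
force: [0.4, 0.4, 0.0]
grip_width: 0.0004
grasp_force: 0.0
time_s: 25.78
tool_pos: [0.5105, -0.0316, 0.0626]
tool_rot: [180.0, -0.1, 177.1]
force: [-2.3, 0.0, 0.8]
grip_width: 0.0011
grasp_force: 1.2
time_s: 26.15
tool_pos: [0.513, -0.0317, 0.0628]
tool_rot: [180.0, -0.0, 177.1]
force: [-2.9, 0.1, 2.5]
grip_width: 0.0006
grasp_force: 2.1
time_s: 26.4
tool_pos: [0.5143, -0.0317, 0.0628]
tool_rot: [180.0, 0.0, 177.1]
force: [-4.0, -0.7, 2.7]
grip_width: 0.0006
grasp_force: 2.0
```

The first push seems to have tilted the jar rather than slid it. I'll compare the scene image while pushed against retracted, at the jar's base and at its top.

```bash
cat > grab.py <<'E'
import sys
from h import *
n=sys.argv[1];a=np.mean([cams.read_camera("scene").astype(float) for _ in range(3)],0);np.save(n,a)
print(get_obs()["tool_pos"])
E
python3 grab.py A.npy
python3 -m creep '-0.006 0 0 0 0;-0.008 0 0 0 0;0 0 0 0 0'
python3 grab.py B.npy
python3 - <<'E'
from h import *
A=np.load("A.npy");B=np.load("B.npy")
am=lambda I:np.clip(I[...,0]-I[...,2],0,255)
u=proj("scene",[.559,-.035,0]).astype(int);print(u,proj("scene",[.597,-.037,0]),proj("scene",[.559,-.035,.095]))
a,b=am(A),am(B)
for r in range(196,242,3): print(r,np.round(a[r,285:330].sum()),np.round(b[r,285:330].sum()))
# lid shift by ECC
def sh(y0,y1,x0,x1):
    g=lambda I:I[y0:y1,x0:x1].mean(2).astype(np.float32)
    return np.round(cv2.phaseCorrelate(g(A),g(B),cv2.createHanningWindow((x1-x0,y1-y0),cv2.CV_32F)),2)
print("lid",sh(184,216,286,326),"base",sh(214,240,286,326))
E
```

```text
[ 0.51417286 -0.0316509   0.06275679]
time_s: 26.92
tool_pos: [0.4999, -0.0316, 0.0629]
tool_rot: [180.0, 0.0, 177.1]
force: [-0.6, -0.0, -0.8]
grip_width: 0.0005
grasp_force: 0.0
[ 0.50060995 -0.03157704  0.06302691]
[306 226] [301.43089629 233.48859512] [306.12743355 203.82585162]
196 106.0 100.0
199 127.0 141.0
202 150.0 142.0
205 133.0 130.0
208 122.0 114.0
211 227.0 332.0
214 397.0 402.0
217 404.0 411.0
220 774.0 708.0
223 584.0 591.0
226 1272.0 1275.0
229 1756.0 1775.0
232 991.0 1002.0
235 75.0 66.0
238 75.0 64.0
241 70.0 67.0Traceback (most recent call last):
  File "<stdin>", line 11, in <module>
  File "<stdin>", line 10, in sh
    return _wrapfunc(a, 'round', decimals=decimals, out=out)
    return _wrapit(obj, method, *args, **kwds)
    conv = _array_converter(obj)
ValueError: setting an array element with a sequence. The requested array has an inhomogeneous shape after 1 dimensions. The detected shape was (2,) + inhomogeneous part.
```

The base did not move while the top did, so the bench friction is high and a push at the disc tilts the jar. I'll push low instead, with the fingertips at about 32 mm. The gripper's crossbar will sit just above the disc's back edge as a ceiling so the jar cannot tip. First I feel for the disc height with the bar.

```bash
python3 -m creep '0.006 0 -0.012 0 0;0 0 -0.012 0 0;0 0 -0.003 0 0;0 0 0 0 0;0 0 0 0 0'
python3 -m creep '0 0 -0.0015 0 0;0 0 0 0 0'
python3 -m creep '0 0 -0.0015 0 0;0 0 0 0 0'
python3 -m creep '0 0 -0.001 0 0;0 0 0 0 0'
python3 -m creep '0 0 -0.001 0 0;0 0 0 0 0'
```

```text
time_s: 27.7
tool_pos: [0.5064, -0.0317, 0.036]
tool_rot: [180.0, 0.0, 177.1]
force: [-0.0, 0.1, 0.5]
grip_width: 0.0007
grasp_force: 0.0
time_s: 27.95
tool_pos: [0.5062, -0.0316, 0.0344]
tool_rot: [180.0, 0.0, 177.1]
force: [-0.3, 0.0, 0.3]
grip_width: 0.0006
grasp_force: 0.0
time_s: 28.2
tool_pos: [0.5061, -0.0316, 0.0327]
tool_rot: [180.0, -0.0, 177.1]
force: [-0.3, -0.0, 0.3]
grip_width: 0.0004
grasp_force: 0.0
time_s: 28.45
tool_pos: [0.5061, -0.0317, 0.0317]
tool_rot: [180.0, -0.0, 177.1]
force: [-0.4, -0.2, -0.3]
grip_width: 0.0004
grasp_force: 0.0
time_s: 28.7
tool_pos: [0.5061, -0.0316, 0.0307]
tool_rot: [180.0, -0.0, 177.1]
force: [0.6, 0.2, 0.4]
grip_width: 0.0005
grasp_force: 0.0
```

```bash
for i in 1 2; do python3 -m creep '0 0 -0.001 0 0;0 0 0 0 0' | grep -E "tool_pos|force"; done
python3 -m creep '0 0 -0.001 0 0;0 0 0 0 0'| grep -E "tool_pos|force"
python3 -m creep '0 0 -0.001 0 0;0 0 0 0 0'| grep -E "tool_pos|force"
```

```text
tool_pos: [0.5061, -0.0316, 0.0297]
force: [-0.6, 0.1, 0.9]
grasp_force: 0.0
tool_pos: [0.5061, -0.0316, 0.0287]
force: [0.9, -0.0, -0.6]
grasp_force: 0.0
tool_pos: [0.5061, -0.0316, 0.0277]
force: [-0.0, -0.3, 0.3]
grasp_force: 0.0
tool_pos: [0.5062, -0.0316, 0.0274]
force: [-3.2, 0.7, 6.2]
grasp_force: 2.8
```

The ceiling touches the disc at TCP z≈0.0275. I'll raise slightly and push along the lane.

```bash
python3 -m creep '0 0 0.001 0 0;0.002 0 0 0 0;0.002 0 0 0 0;0.002 0 0 0 0'
python3 -m creep '0.002 0 0 0 0;0.002 0 0 0 0'
python3 -m creep '0.002 0 0 0 0;0.002 0 0 0 0'
python3 -m creep '0.003 0 0 0 0;0.003 -0.0005 0 0 0'
python3 grab.py C.npy
python3 - <<'E'
from h import *
B=np.load("B.npy");C=np.load("C.npy");am=lambda I:np.clip(I[...,0]-I[...,2],0,255)
for r in range(208,244,3): print(r,np.round(am(B)[r,285:330].sum()),np.round(am(C)[r,285:330].sum()))
E
```

```text
time_s: 30.2
tool_pos: [0.5104, -0.0317, 0.0281]
tool_rot: [180.0, -0.2, 177.1]
force: [-6.7, -0.1, 7.2]
grip_width: 0.0005
grasp_force: 4.2
time_s: 30.45
tool_pos: [0.5145, -0.0317, 0.0279]
tool_rot: [180.0, -0.2, 177.1]
force: [-7.5, 0.3, 8.6]
grip_width: 0.0003
grasp_force: 5.3
time_s: 30.7
tool_pos: [0.5185, -0.0317, 0.0279]
tool_rot: [180.0, -0.2, 177.1]
force: [-7.2, 0.2, 8.2]
grip_width: 0.0005
grasp_force: 5.2
time_s: 30.95
tool_pos: [0.5246, -0.032, 0.0279]
tool_rot: [180.0, -0.2, 177.1]
force: [-7.0, 0.6, 8.8]
grip_width: 0.0005
grasp_force: 5.2
[ 0.52489702 -0.0319999   0.02777373]
208 114.0 135.0
211 332.0 155.0
214 402.0 367.0
217 411.0 390.0
220 708.0 587.0
223 591.0 628.0
226 1275.0 1203.0
229 1775.0 2141.0
232 1002.0 2318.0
235 66.0 1170.0
238 64.0 73.0
241 67.0 86.0
```

The jar now slides flat: F≈7 N and μ≈0.5. Working out the home and shelf positions:

```bash
python3 - <<'E'
from h import *
print("lane tip",onz("top",(336,146),0))
print("stop top",onz("top",(321,129),.03),onz("top",(354,129),.03),"mouth",onz("top",(318,206),.016),onz("top",(351,207),.016))
g=cv2.imread("pics/top0.png",0)
for c in(330,338,344): print(c,g[118:150,c])
for c in(300,375): print(c,g[100:170,c])
print("shelf front edge: ",onz("top",(300,144),.173),onz("top",(380,146),.173))
print(np.round(get_obs()["qpos"],1))
k=cams.calibration("wrist");a=cv2.imread("pics/w4.png")
E
```

```text
lane tip [ 0.68281076 -0.0382657   0.        ]
stop top [0.7256181  0.00516429 0.03      ] [ 0.72414741 -0.09053708  0.03      ] mouth [0.50126787 0.01660408 0.016     ] [ 0.49710297 -0.07706213  0.016     ]
330 [ 28  24 105 230 186  78  27   1 249 210 222 183  99  53  19   6  39 198
 196 108  34  14  28  19 185 221 157  56  27  28  33  32]
338 [ 34  30  28 191 200 118  41   3 173 222 195 218 148  81  28   9  18 186
 239 173  59   7  16  21 125 241 185  68  11  31  36  31]
344 [ 27  27  21 184 237 169  62   8  31 246 208 236 178  89  31  11  19 121
 237 188  75  12  10  26  66 209 189  89  24  29  30  34]
300 [ 33  35  32  30  26 120  59  39  43  44  43  46  27  16  75  71  70  68
  39 187 232 166  62  33  52  53 177 237 175  99  61  24   0 120 236 185
  70  11   8  24  73 223 188  81  11  30  33  34  32  21   9  22  30  29
  59  52  52  58  79  51  34  33  31  32  36  33  29  33  33  31]
375 [ 35  32  33  34  34  34  31  24 132 124  59  40  47  47  50  35   3  53
  71  72  74  73  85 224 187  82  38  63  79  66 201 188 104 100  97  38
  24 188 205 125  48  28  29  21 184 236 170  64  26  31  29  31  31  31
  36  46  57  65  58  58  59  60  99 117  79  41  33  31  32  30]
shelf front edge:  [0.63669378 0.05966551 0.173     ] [ 0.62821673 -0.14680103  0.173     ]
[-19.   14.7  21.8 113.2  -6.8  53.5  93.4]
```

```bash
python3 -m creep '0.003 0 0 0 0;0.004 0 0 0 0;0.004 -0.0005 0 0 0;0.004 0 0 0 0;0.004 -0.0005 0 0 0;0.004 0 0 0 0;0.004 -0.0005 0 0 0;0.004 0 0 0 0'
python3 -m creep '0.004 -0.0005 0 0 0;0.004 0 0 0 0;0.004 -0.0005 0 0 0;0.004 0 0 0 0;0.004 -0.0005 0 0 0;0.004 0 0 0 0;0.004 -0.0005 0 0 0;0.003 0 0 0 0'
python3 - <<'E'
from h import *
print(np.round(get_obs()["tool_pos"],4),get_obs()["force"])
cams.read_camera("scene")
for n,z in(("lid_knob",.129),("lid",.089),("jar",0)): print(n,[(np.round(d["xy"],1),round(d["p"],2),np.round(onz("scene",d["xy"],z),4)) for d in finder.tip_of(n,"scene")[:4]])
E
```

```text
time_s: 32.1
tool_pos: [0.5557, -0.0336, 0.028]
tool_rot: [180.0, -0.2, 177.1]
force: [-8.0, -0.7, 7.6]
grip_width: 0.0007
grasp_force: 5.1
time_s: 33.1
tool_pos: [0.5868, -0.0356, 0.028]
tool_rot: [180.0, -0.2, 177.1]
force: [-7.3, -0.0, 7.4]
grip_width: 0.0003
grasp_force: 5.0
[ 0.5868 -0.0356  0.028 ] [-7.29780675 -0.04780185  7.36670721]
lid_knob [(array([294., 210.]), 0.6, array([ 0.6414, -0.0413,  0.129 ])), (array([298. , 243.4]), 0.24, array([0.7698, 0.0241, 0.129 ]))]
lid [(array([293.2, 216.8]), 0.64, array([ 0.6269, -0.0511,  0.089 ]))]
jar [(array([349.7, 266.1]), 0.98, array([ 0.6799,  0.15  , -0.    ])), (array([292.4, 241.3]), 0.88, array([ 0.6416, -0.05  ,  0.    ])), (array([334.2, 195.1]), 0.7, array([ 0.3561, -0.0026,  0.    ])), (array([351.2, 221.2]), 0.56, array([0.479 , 0.0978, 0.    ]))]
```

The jar is at about x=0.638, roughly 50 mm short of home at 0.688, and the tool has reached the shelf's front. I'll back out and turn the crossbar along the lane so that its end passes under the shelf. It will push the knob's foot while again acting as a ceiling over the disc.

```bash
python3 -m creep '-0.005 0 0.0005 0 0;-0.025 0.001 0 0 0;-0.03 0.002 0.02 -6 0;-0.027 0.001 0.02 -10 0;0 0 0.007 -10 0;0 0 0 -10 0;0 0 0 -10 0;0 0 0 -10 0'
python3 -m creep '0 0 0 -10 0;0 0 0 -10 0;0 0 0 -10 0;0 0 0 -4 0;0 0 0 0 0'
python3 - <<'E'
from h import *
o=get_obs();print(np.round(o["tool_pos"],4),np.round(o["qpos"],1))
im=cams.read_camera("wrist");k=cams.calibration("wrist");print(np.round(np.linalg.inv(k["extrinsics"])[:3,3],3))
for n,z in(("lid_knob",.129),("lid",.089),("jar",0)): print(n,[(np.round(d["xy"],1),round(d["p"],2),np.round(onz("wrist",d["xy"],z,k),4)) for d in finder.tip_of(n,"wrist")[:4]])
im=cams.read_camera("scene")
for n,z in(("lid_knob",.129),("lid",.089),("jar",0)): print(n,[(np.round(d["xy"],1),round(d["p"],2),np.round(onz("scene",d["xy"],z),4)) for d in finder.tip_of(n,"scene")[:2]])
E
```

```text
time_s: 34.3
tool_pos: [0.5013, -0.0316, 0.0752]
tool_rot: [180.0, 0.0, 120.8]
force: [0.6, -0.0, 0.5]
grip_width: 0.0001
grasp_force: 0.0
time_s: 34.92
tool_pos: [0.5012, -0.0316, 0.0752]
tool_rot: [180.0, 0.0, 87.2]
force: [-0.0, -0.4, 0.3]
grip_width: 0.0008
grasp_force: 0.0
[ 0.5012 -0.0316  0.0752] [-28.5   8.3  31.2 114.7  -5.   58.3   2.3]
[0.505 0.051 0.237]
lid_knob [(array([479.7, 208. ]), 0.41, array([0.5669, 0.0113, 0.129 ]))]
lid [(array([564.3, 268. ]), 0.8, array([ 0.6412, -0.0411,  0.089 ]))]
jar [(array([478.4, 209.3]), 0.95, array([ 0.6395, -0.0366, -0.    ])), (array([278.7,  31.5]), 0.63, array([0.4833, 0.1033, 0.    ])), (array([141.8, 180. ]), 0.6, array([0.3632, 0.0019, 0.    ]))]
lid_knob [(array([290.8, 209.6]), 0.57, array([ 0.643 , -0.0509,  0.129 ]))]
lid [(array([291.9, 217.8]), 0.75, array([ 0.6328, -0.0529,  0.089 ])), (array([295.8, 218.5]), 0.66, array([ 0.6316, -0.0405,  0.089 ]))]
jar [(array([295., 240.]), 0.87, array([ 0.6331, -0.0446,  0.    ])), (array([349.9, 224.5]), 0.85, array([0.4972, 0.0984, 0.    ]))]
```

```bash
python3 -m creep '0.012 -0.0005 0 0 0.087;0.012 -0.0005 0 0 0.087;0 0 -0.015 0 0.087;0 0 -0.015 0 0.087;0 0 -0.009 0 0.087;0 0 0 0 0.087;0 0 0 0 0.087;0 0 0 0 0.087'
for i in 1 2 3; do python3 -m creep '0 0 -0.001 0 0.087;0 0 0 0 0.087' | grep -E "tool_pos|force|width"; done
```

```text
time_s: 36.33
tool_pos: [0.5256, -0.0326, 0.0368]
tool_rot: [179.9, -0.0, 87.1]
force: [0.2, -0.5, -0.5]
grip_width: 0.0726
grasp_force: 0.0
tool_pos: [0.5252, -0.0326, 0.0354]
force: [-0.4, 0.5, 0.5]
grip_width: 0.0853
grasp_force: 0.0
tool_pos: [0.5251, -0.0326, 0.0342]
force: [0.6, 0.1, -0.2]
grip_width: 0.0872
grasp_force: 0.0
tool_pos: [0.5251, -0.0326, 0.0332]
force: [-0.4, 0.7, 0.1]
grip_width: 0.0869
grasp_force: 0.0
```

```bash
for i in 1 2 3 4 5; do python3 -m creep '0 0 -0.001 0 0.087;0 0 0 0 0.087' | grep -E "tool_pos|^force"; done
```

```text
tool_pos: [0.5251, -0.0326, 0.0322]
force: [0.0, 0.1, -0.4]
tool_pos: [0.5254, -0.0327, 0.0314]
force: [0.9, 0.0, 0.2]
tool_pos: [0.5261, -0.0326, 0.0313]
force: [-2.8, 0.0, 6.1]
tool_pos: [0.5269, -0.0327, 0.0311]
force: [-3.5, -0.6, 10.5]
tool_pos: [0.5277, -0.0327, 0.0309]
force: [-5.6, 0.8, 15.9]
```

The bar end touches the disc at TCP z≈0.0313. I'll ease off and advance slowly.

```bash
python3 -m creep '0 0 0.003 0 0.087;0.002 0 0 0 0.087;0.002 0 0 0 0.087' | grep -E "tool_|^force"
for i in 1 2 3 4; do python3 -m creep '0.002 0 0 0 0.087;0.001 0 0 0 0.087' | grep -E "time|tool_|^force"; done
```

```text
tool_pos: [0.5285, -0.0326, 0.0317]
tool_rot: [-179.9, -0.0, 87.1]
force: [-12.8, 0.7, 16.7]
time_s: 38.95
tool_pos: [0.531, -0.0327, 0.0323]
tool_rot: [-179.8, -0.1, 87.1]
force: [-13.0, 0.1, 17.3]
time_s: 39.2
tool_pos: [0.534, -0.0328, 0.0323]
tool_rot: [-179.8, -0.0, 87.1]
force: [-12.3, 0.0, 17.2]
time_s: 39.45
tool_pos: [0.537, -0.033, 0.0322]
tool_rot: [-179.8, -0.0, 87.1]
force: [-11.8, -0.5, 16.0]
time_s: 39.7
tool_pos: [0.5401, -0.0331, 0.0324]
tool_rot: [-179.9, -0.0, 87.1]
force: [-13.2, 0.0, 20.0]
```

```bash
cat > jl.py <<'E'
from h import *
o=get_obs();print(np.round(o["tool_pos"],4))
im=cams.read_camera("wrist");k=cams.calibration("wrist")
for n,z in(("lid",.089),("jar",0)): print(n,[(np.round(d["xy"],1),round(d["p"],2),np.round(onz("wrist",d["xy"],z,k),4)) for d in finder.tip_of(n,"wrist")[:2]])
a=cams.read_camera("scene").astype(float);np.save("S.npy",a)
for n,z in(("lid_knob",.129),("lid",.089),("jar",0)): print(n,[(np.round(d["xy"],1),round(d["p"],2),np.round(onz("scene",d["xy"],z),4)) for d in finder.tip_of(n,"scene")[:2]])
E
python3 jl.py; python3 -m creep '0.002 0 0 0 0.087;0.002 0 0 0 0.087;0.002 -0.0005 0 0 0.087;0.002 0 0 0 0.087' | grep -E "time|tool_|^force"; python3 jl.py
```

```text
[ 0.5401 -0.0331  0.0324]
lid []
jar [(array([ 49.9, 197.3]), 0.81, array([0.3627, 0.0006, 0.    ])), (array([200.7,  13.3]), 0.76, array([0.4831, 0.1038, 0.    ]))]
lid_knob [(array([290.9, 208.7]), 0.58, array([ 0.6389, -0.0523,  0.129 ]))]
lid [(array([294.3, 216.2]), 0.43, array([ 0.623, -0.049,  0.089]))]
jar [(array([352.6, 270.2]), 0.78, array([0.6926, 0.1625, 0.    ])), (array([350.9, 221.2]), 0.73, array([0.4794, 0.0968, 0.    ]))]
time_s: 40.55
tool_pos: [0.5509, -0.0336, 0.0353]
tool_rot: [179.8, -0.1, 87.1]
force: [-17.1, 1.1, 34.2]
[ 0.5509 -0.0336  0.0353]
lid []
jar [(array([186. ,  14.1]), 0.83, array([0.4851, 0.1042, 0.    ])), (array([ 34.8, 195.4]), 0.82, array([0.3624, 0.0015, 0.    ]))]
lid_knob [(array([291.7, 213.8]), 0.62, array([ 0.6604, -0.0406,  0.129 ]))]
lid [(array([292.9, 220.4]), 0.71, array([ 0.6431, -0.0452,  0.089 ]))]
jar [(array([332.9, 195.7]), 0.94, array([ 0.3614, -0.0059,  0.    ])), (array([293.9, 239.9]), 0.92, array([ 0.6339, -0.0481,  0.    ]))]
```

Fz is rising, so the push is beginning to jam. I'll back off and check that the lid still sits.

```bash
python3 -m creep '-0.004 0 0 0 0.087;-0.004 0 0.001 0 0.087;-0.004 0 0 0 0.087' | grep -E "time|tool_|^force"
python3 - <<'E'
from h import *
S=[np.load("B.npy"),np.load("C.npy"),np.load("S.npy"),cams.read_camera("scene").astype(float)];np.save("D.npy",S[3])
am=lambda I:np.clip(I[...,0]-I[...,2],0,255)
for r in range(196,262,3): print(r,[int(am(I)[r,270:325].sum()) for I in S],[int(I[r,285:303].mean()) for I in S])
for n,z in(("lid_knob",.129),("lid",.089),("jar",0)): print(n,[(np.round(d["xy"],1),round(d["p"],2),np.round(onz("scene",d["xy"],z),4)) for d in finder.tip_of(n,"scene")[:3]])
for x in(.559,.575,.64,.65,.66): print(x,proj("scene",[x+.038,-.038,0]),proj("scene",[x+.041,-.038,.095]),proj("scene",[x,-.038,.129]))
E
```

```text
time_s: 41.28
tool_pos: [0.5367, -0.0331, 0.0324]
tool_rot: [-180.0, -0.0, 87.1]
force: [-4.3, 0.6, 5.0]
196 [158, 521, 244, 139] [175, 113, 107, 109]
199 [200, 206, 188, 184] [174, 175, 132, 137]
202 [202, 241, 185, 190] [165, 143, 118, 117]
205 [181, 202, 185, 182] [173, 187, 127, 123]
208 [151, 167, 178, 175] [132, 142, 119, 122]
211 [370, 194, 217, 216] [122, 182, 123, 138]
214 [428, 394, 210, 218] [124, 123, 148, 157]
217 [446, 424, 210, 217] [115, 115, 165, 183]
220 [702, 585, 175, 166] [140, 122, 152, 181]
223 [575, 610, 186, 188] [130, 127, 187, 192]
226 [1254, 1186, 142, 286] [96, 101, 179, 121]
229 [1758, 2118, 821, 1264] [96, 105, 72, 54]
232 [991, 2304, 1303, 1157] [65, 84, 64, 56]
235 [65, 1162, 2105, 1963] [48, 54, 82, 77]
238 [66, 69, 2350, 2330] [45, 43, 87, 84]
241 [69, 93, 2741, 2705] [42, 42, 98, 94]
244 [81, 92, 2393, 2370] [42, 42, 94, 90]
247 [86, 99, 1392, 1391] [43, 43, 70, 70]
250 [79, 92, 135, 137] [42, 43, 39, 38]
253 [104, 116, 125, 127] [65, 65, 63, 64]
256 [123, 122, 138, 126] [143, 143, 142, 143]
259 [96, 103, 104, 112] [133, 133, 133, 133]
lid_knob [(array([294., 212.]), 0.42, array([ 0.6502, -0.0376,  0.129 ]))]
lid [(array([294.8, 215.8]), 0.66, array([ 0.6207, -0.0484,  0.089 ])), (array([380.8, 216.3]), 0.22, array([0.5283, 0.2002, 0.089 ]))]
jar [(array([331.4, 195.2]), 0.92, array([ 0.3604, -0.0121,  0.    ])), (array([355.1, 267.8]), 0.86, array([0.6808, 0.1668, 0.    ])), (array([294.8, 242.1]), 0.8, array([ 0.6423, -0.0415,  0.    ]))]
0.559 [301.14577256 233.41546723] [300.41925518 211.11118382] [305.19041284 194.97651092]
0.575 [299.29385653 236.521065  ] [298.46434127 214.14321755] [303.30262864 197.81379777]
0.64 [291.37521131 249.80035343] [290.0828399  227.14276434] [295.21293551 209.97238027]
0.65 [290.09731212 251.94334525] [288.72682592 229.24591585] [293.90474089 211.93856018]
0.66 [288.80261893 254.11450001] [287.35201937 231.37821426] [292.57858942 213.93172876]
```

The base is still at x≈0.636 and the lid has come back to its seated height. The downward preload was jamming it. I'll raise the bar to leave a small gap over the disc and let the opened front finger's back push low.

```bash
python3 -m creep '-0.004 0 0.002 0 0.087;0 0 0.001 0 0.087;0 0 0 0 0.087' | grep -E "time|tool_p|^force"
for i in 1 2 3 4 5; do python3 -m creep '0.0015 0 0 0 0.087;0.0015 0 0 0 0.087' | grep -E "tool_p|force"; done; python3 jl.py
```

```text
time_s: 41.85
tool_pos: [0.5327, -0.0331, 0.0348]
force: [-1.1, -0.2, -0.9]
tool_pos: [0.5361, -0.033, 0.036]
force: [-9.7, 1.6, 11.8]
grasp_force: 4.2
tool_pos: [0.5398, -0.0331, 0.037]
force: [-8.8, 1.3, 14.4]
grasp_force: 4.3
tool_pos: [0.543, -0.0332, 0.0372]
force: [-10.2, 0.3, 14.7]
grasp_force: 4.4
tool_pos: [0.5463, -0.0333, 0.0375]
force: [-10.4, 0.3, 14.8]
grasp_force: 4.3
tool_pos: [0.55, -0.0334, 0.0382]
force: [-11.2, 0.5, 20.3]
grasp_force: 4.0
[ 0.55   -0.0334  0.0382]
lid []
jar [(array([189.2,  16.3]), 0.83, array([0.4847, 0.1039, 0.    ])), (array([440.7, 229.4]), 0.65, array([ 0.6428, -0.0393,  0.    ]))]
lid_knob []
lid [(array([291.4, 217.9]), 0.73, array([ 0.6337, -0.0541,  0.089 ])), (array([247.3, 206.6]), 0.27, array([ 0.6318, -0.2064,  0.089 ]))]
jar [(array([332.2, 196.6]), 0.81, array([ 0.3677, -0.0066,  0.    ])), (array([351.7, 268.4]), 0.69, array([0.6867, 0.1581, 0.    ]))]
```

The opened finger is yielding because the grip force is still set at 4 N. I'll back off, set a strong opening force and retry.

```bash
python3 -m creep '-0.008 0 0 0 0.087;-0.012 0 -0.001 0 0.087;0 0 0 0 0.087;0 0 0 0 0.087' 60| grep -E "time|tool_p|force|wid"
python3 -m creep '0.003 0 0 0 0.087;0 0 0 0 0.087' 60| grep -E "tool_p|force|wid"
for i in 1 2 3 4; do python3 -m creep '0.0015 0 0 0 0.087;0.0015 0 0 0 0.087' 60| grep -E "tool_p|force|wid"; done
```

```text
time_s: 43.95
tool_pos: [0.5283, -0.0331, 0.0341]
force: [-0.8, -0.5, -0.2]
grip_width: 0.0869
grasp_force: 0.7
tool_pos: [0.5314, -0.0332, 0.0342]
force: [-2.8, 1.1, 1.8]
grip_width: 0.0869
grasp_force: 1.4
tool_pos: [0.534, -0.0332, 0.0349]
force: [-9.9, -0.3, 12.7]
grip_width: 0.087
grasp_force: 4.2
tool_pos: [0.5378, -0.0334, 0.0365]
force: [-15.4, 0.7, 23.4]
grip_width: 0.0868
grasp_force: 6.5
tool_pos: [0.5419, -0.0335, 0.0382]
force: [-18.3, 0.6, 31.8]
grip_width: 0.087
grasp_force: 9.0
tool_pos: [0.5463, -0.0337, 0.0398]
force: [-20.9, -0.5, 39.0]
grip_width: 0.0867
grasp_force: 11.7
```

```bash
python3 -m creep '-0.006 0 0 0 0.087;-0.006 0 0 0 0.087;-0.006 0 0 0 0.087;0 0 0 0 0.087' 60| grep -E "time|tool_p|^force"
cat > base.py <<'E'
from h import *
I=np.mean([cams.read_camera("scene").astype(float) for _ in range(2)],0);D=np.load("D.npy")
am=lambda I:np.clip(I[...,0]-I[...,2],0,255)
for r in range(223,262,3): print(r,[int(am(J)[r,270:325].sum()) for J in(D,I)],[int(J[r,285:303].mean()) for J in(D,I)])
np.save("E.npy",I)
E
python3 base.py; python3 jl.py
```

```text
time_s: 45.7
tool_pos: [0.5251, -0.0331, 0.034]
force: [-0.4, 0.9, 0.4]
223 [188, 204] [192, 192]
226 [286, 362] [121, 107]
229 [1264, 1289] [54, 54]
232 [1157, 1191] [56, 56]
235 [1963, 1929] [77, 77]
238 [2330, 2300] [84, 84]
241 [2705, 2685] [94, 94]
244 [2370, 2374] [90, 90]
247 [1391, 1376] [70, 70]
250 [137, 129] [38, 38]
253 [127, 119] [64, 65]
256 [126, 137] [143, 143]
259 [112, 106] [133, 133]
[ 0.5256 -0.0331  0.0342]
lid []
jar [(array([473.1, 230.8]), 0.98, array([ 0.6389, -0.0393,  0.    ])), (array([230.1,  10.3]), 0.95, array([0.4849, 0.1048, 0.    ]))]
lid_knob [(array([292.9, 207.5]), 0.66, array([ 0.6315, -0.049 ,  0.129 ]))]
lid [(array([293.7, 218.1]), 0.72, array([ 0.6321, -0.0472,  0.089 ]))]
jar [(array([351.9, 271.1]), 0.94, array([0.6967, 0.1615, 0.    ])), (array([331.5, 195.6]), 0.88, array([ 0.3627, -0.011 ,  0.    ]))]
```

The jar and lid are back undisturbed. The bar end meets the knob before the finger meets the jar, so that pose cannot work. Instead I'll drop the fingertips almost to the bench, so that the bar's end face (from about 74 mm up) pushes the jar's wall from behind and the friction on it holds the back down.

```bash
python3 -m creep '-0.02 0.001 0 0 0.02;-0.016 0.001 0 0 0.01;0 0 -0.014 0 0;0 0 -0.012 0 0;0 0 -0.003 0 0;0 0 -0.001 0 0;0 0 0 0 0;0 0 0 0 0' 60| grep -E "time|tool_p|^force"
python3 -m creep '0.004 0 0 0 0;0.003 0 0 0 0' | grep -E "tool_p|^force"
for i in 1 2 3 4 5; do python3 -m creep '0.0015 0 0 0 0;0.0015 0 0 0 0' | grep -E "tool_p|^force"; done
python3 base.py
```

```text
time_s: 47.15
tool_pos: [0.4895, -0.0312, 0.0045]
force: [-0.7, -0.2, 0.1]
tool_pos: [0.4967, -0.0311, 0.0045]
force: [-0.1, 0.3, -0.2]
tool_pos: [0.4993, -0.0312, 0.0043]
force: [-0.5, -0.6, -0.2]
tool_pos: [0.5022, -0.0311, 0.0043]
force: [0.2, -0.1, 0.2]
tool_pos: [0.5052, -0.0311, 0.0043]
force: [-0.2, -0.2, -0.4]
tool_pos: [0.5077, -0.0311, 0.0041]
force: [-2.7, 0.6, 1.3]
tool_pos: [0.5107, -0.0312, 0.0041]
force: [-1.9, 0.3, 1.3]
223 [188, 180] [192, 190]
226 [286, 240] [121, 141]
229 [1264, 1270] [54, 52]
232 [1157, 1160] [56, 58]
235 [1963, 1983] [77, 79]
238 [2330, 2318] [84, 84]
241 [2705, 2700] [94, 95]
244 [2370, 2352] [90, 91]
247 [1391, 1365] [70, 70]
250 [137, 136] [38, 38]
253 [127, 118] [64, 65]
256 [126, 129] [143, 143]
259 [112, 104] [133, 133]
```

```bash
for i in 1 2; do python3 -m creep '0.001 0 0 0 0;0.001 0 0 0 0' | grep -E "tool_p|force"; done
python3 base.py | sed -n '2p;8,10p'
```

```text
tool_pos: [0.5132, -0.0311, 0.0043]
force: [-2.4, -0.9, 0.8]
grasp_force: 0.0
tool_pos: [0.5153, -0.0311, 0.0043]
force: [-3.5, -0.3, 0.6]
grasp_force: 0.0
226 [286, 172] [121, 176]
244 [2370, 2350] [90, 92]
247 [1391, 1376] [70, 70]
250 [137, 132] [38, 38]
```

It still tips about 73 mm up, so back off. Next idea: bar just above the knob top (bottom at 130 mm, under the 165 mm shelf), with the strongly opened finger's back pushing the wall at 60 mm. First I check the bar's thickness from the very first picture, numerically.

```bash
python3 -m creep '-0.006 0 0 0 0.087;-0.01 0 0 0 0.087;-0.01 0 0 0 0.087' 60| grep -E "time|tool_p|^force"
python3 base.py | sed -n '2p;9p'
python3 - <<'E'
from h import *
g=cv2.imread("pics/scene0.png",0)
p=np.array([.263,.594]);a=np.deg2rad(66.1);ty=np.array([np.cos(a),np.sin(a)]);tx=np.array([-np.sin(a),np.cos(a)])
for s in(-95,-80,-60,60,80,95):
  for t in(-37.5,37.5):
    q=p+ty*s/1000+tx*t/1000
    print(s,t,[np.round(proj("scene",[*q,z])).astype(int).tolist() for z in(.221+.07,.221+.1,.221+.13)])
print(g[125:180:1,500:590:5].T.tolist())
E
```

```text
time_s: 49.72
tool_pos: [0.4887, -0.0312, 0.0044]
force: [0.3, 0.3, 0.1]
226 [286, 378] [121, 105]
247 [1391, 1387] [70, 69]
-95 -37.5 [[500, 136], [503, 127], [506, 117]]
-95 37.5 [[509, 128], [512, 119], [515, 110]]
-80 -37.5 [[505, 137], [508, 128], [511, 119]]
-80 37.5 [[514, 129], [517, 121], [520, 112]]
-60 -37.5 [[511, 139], [514, 130], [518, 121]]
-60 37.5 [[520, 132], [524, 123], [527, 114]]
60 -37.5 [[553, 153], [557, 144], [561, 134]]
60 37.5 [[561, 144], [565, 135], [570, 126]]
80 -37.5 [[561, 156], [565, 146], [569, 137]]
80 37.5 [[569, 147], [573, 138], [577, 128]]
95 -37.5 [[566, 158], [571, 148], [575, 139]]
95 37.5 [[574, 149], [578, 139], [583, 130]]
[[112, 113, 115, 115, 113, 113, 112, 113, 113, 117, 121, 119, 115, 111, 104, 103, 104, 107, 102, 87, 87, 93, 187, 243, 216, 69, 37, 45, 42, 46, 46, 43, 44, 41, 43, 44, 41, 43, 42, 43, 44, 43, 44, 40, 42, 44, 41, 40, 42, 42, 43, 46, 45, 44, 43], [36, 33, 29, 37, 60, 68, 33, 32, 31, 34, 32, 72, 110, 115, 108, 103, 100, 104, 107, 102, 90, 92, 102, 182, 236, 200, 47, 38, 42, 41, 43, 38, 40, 41, 43, 42, 41, 45, 43, 40, 46, 4
[... 3065 characters left out ...]
, 45, 44, 47, 45, 46, 44], [150, 151, 153, 153, 156, 154, 142, 126, 90, 40, 46, 46, 43, 41, 42, 42, 39, 35, 36, 44, 44, 42, 43, 43, 45, 42, 44, 42, 48, 43, 44, 43, 44, 44, 46, 48, 43, 43, 44, 42, 46, 46, 47, 46, 48, 44, 44, 45, 47, 51, 46, 46, 47, 47, 46], [37, 42, 40, 41, 41, 43, 43, 41, 43, 43, 42, 42, 44, 43, 45, 44, 44, 43, 44, 45, 43, 44, 44, 44, 42, 43, 44, 42, 42, 44, 48, 44, 45, 46, 46, 44, 43, 46, 45, 45, 47, 45, 47, 46, 45, 44, 50, 48, 46, 48, 47, 45, 48, 44, 46], [40, 44, 43, 42, 42, 44, 39, 44, 44, 43, 43, 42, 41, 41, 41, 46, 45, 43, 45, 41, 43, 43, 45, 45, 44, 45, 43, 44, 44, 42, 45, 46, 44, 44, 47, 45, 44, 47, 44, 44, 44, 43, 46, 47, 45, 45, 47, 46, 46, 50, 48, 48, 46, 48, 48]]
```

```bash
python3 - <<'E'
from h import *
g=cv2.imread("pics/scene0.png",0)
for c in(502,504,506,508,510,512,514,516): print(c,g[106:130,c].tolist())
for c in(568,571,574,577,579,581): print(c,g[122:162,c].tolist())
p=np.array([.263,.594]);a=np.deg2rad(66.1);ty=np.array([np.cos(a),np.sin(a)]);tx=np.array([-np.sin(a),np.cos(a)])
for z in(.291,.321,.325,.33): print(z,[np.round(proj("scene",[*(p+ty*s+tx*t),z]),1).tolist() for s,t in((-.095,-.0375),(-.095,.0375),(.095,-.0375),(.095,.0375))])
E
```

```text
502 [149, 150, 152, 151, 150, 152, 153, 150, 151, 151, 167, 198, 181, 112, 119, 117, 117, 121, 116, 113, 113, 116, 116, 114]
504 [148, 151, 151, 151, 151, 151, 150, 151, 149, 149, 155, 190, 191, 111, 119, 120, 113, 104, 97, 78, 62, 34, 54, 95]
506 [149, 151, 151, 149, 150, 150, 150, 152, 152, 151, 149, 178, 192, 138, 116, 94, 54, 36, 38, 40, 35, 30, 31, 32]
508 [152, 151, 152, 151, 153, 152, 151, 151, 152, 151, 150, 169, 203, 177, 61, 43, 47, 45, 42, 40, 37, 34, 33, 34]
510 [152, 152, 153, 153, 152, 152, 153, 151, 151, 151, 153, 155, 142, 85, 38, 42, 50, 53, 43, 39, 41, 40, 45, 50]
512 [152, 152, 152, 154, 153, 152, 153, 154, 153, 157, 139, 82, 42, 39, 45, 43, 42, 44, 43, 42, 38, 43, 64, 72]
514 [153, 153, 153, 153, 153, 154, 153, 155, 155, 137, 77, 40, 46, 45, 43, 42, 42, 44, 43, 44, 38, 47, 68, 81]
516 [153, 153, 153, 153, 153, 154, 153, 151, 153, 148, 114, 43, 50, 44, 44, 44, 42, 43, 45, 43, 38, 40, 61, 83]
568 [50, 50, 72, 96, 114, 131, 147, 156, 156, 158, 153, 118, 35, 40, 43, 42, 43, 40, 45, 43, 42, 41, 33, 32, 30, 24, 23, 26, 32, 34, 37, 40, 39, 42, 40, 41, 38, 39, 35, 38]
571
[... 437 characters left out ...]
 40, 44, 42, 41, 45, 44, 42, 43, 44, 44, 45, 42, 45, 43, 44, 44, 45, 45, 43, 44, 44]
579 [147, 132, 118, 90, 51, 36, 39, 42, 45, 44, 43, 44, 44, 41, 41, 40, 40, 40, 43, 44, 45, 42, 45, 46, 45, 43, 43, 42, 46, 47, 45, 45, 42, 42, 43, 41, 45, 43, 46, 47]
581 [37, 39, 39, 41, 41, 41, 42, 43, 43, 41, 42, 41, 43, 40, 43, 44, 45, 41, 43, 43, 43, 41, 44, 43, 45, 43, 47, 40, 41, 47, 43, 43, 46, 44, 45, 45, 45, 41, 44, 44]
0.291 [[499.7, 135.6], [509.3, 128.0], [566.2, 157.7], [574.1, 148.6]]
0.321 [[502.7, 126.7], [512.3, 119.3], [570.7, 148.3], [578.5, 139.4]]
0.325 [[503.1, 125.5], [512.7, 118.1], [571.3, 147.0], [579.1, 138.1]]
0.33 [[503.6, 123.9], [513.2, 116.7], [572.1, 145.4], [579.8, 136.6]]
```

The bar is about 43 mm thick, so it cannot pass over the knob under the shelf. Since μ≈0.57 and the 73 mm push is right at the limit, I'll push with the bar's end face while drawing the tool slowly downwards. Friction on the wall then presses the jar's back down.

```bash
python3 -m creep '0 0 0.013 0 0;0.008 0 0 0 0;0.007 0 0 0 0;0 0 0 0 0'| grep -E "time|tool_p|^force"
python3 -m creep '0.001 0 -0.0005 0 0;0.001 0 -0.001 0 0;0.001 0 -0.001 0 0;0.001 0 -0.001 0 0' | grep -E "tool_p|^force"
python3 -m creep '0.001 0 -0.0005 0 0;0.001 0 -0.0005 0 0;0.001 0 -0.0005 0 0;0.001 0 -0.0005 0 0' | grep -E "tool_p|^force"
python3 base.py | sed -n '2p;8,10p'
```

```text
time_s: 50.32
tool_pos: [0.5049, -0.0312, 0.0172]
force: [0.3, -0.8, 0.2]
tool_pos: [0.5082, -0.0311, 0.0137]
force: [0.4, 0.5, 0.1]
tool_pos: [0.5122, -0.0311, 0.0118]
force: [0.2, 0.1, 0.7]
226 [286, 374] [121, 105]
244 [2370, 2366] [90, 90]
247 [1391, 1381] [70, 69]
250 [137, 126] [38, 38]
```

There was no contact where I expected it, so the bar's end is narrower low down. The earlier wedging came from the open finger's sloping upper back. At TCP z≈0.048 the bar top (0.161) still clears the shelf and the knob clears the bar. The straight part of the finger would then meet the jar at about 48 mm.

```bash
python3 -m creep '-0.012 0 0 0 0.087;0 0 0.018 0 0.087;0 0 0.018 0 0.087;0.01 -0.0005 0 0 0.087;0.01 -0.0005 0 0 0.087;0.005 0 0 0 0.087;0 0 0 0 0.087;0 0 0 0 0.087' 60| grep -E "time|tool_p|force|wid"
python3 -m creep '0.002 0 0 0 0.087;0.002 0 0 0 0.087' 60| grep -E "tool_p|force|wid"
for i in 1 2 3; do python3 -m creep '0.0015 0 0 0 0.087;0.0015 0 0 0 0.087' 60| grep -E "tool_p|force"; done
python3 base.py | sed -n '2p;8,10p'
```

```text
time_s: 52.42
tool_pos: [0.5246, -0.0323, 0.0472]
force: [0.7, 0.1, -0.8]
grip_width: 0.0727
grasp_force: 0.0
tool_pos: [0.5292, -0.0321, 0.0478]
force: [0.2, 0.1, -0.2]
grip_width: 0.0855
grasp_force: 0.0
tool_pos: [0.5323, -0.0321, 0.0479]
force: [1.3, 0.2, -0.6]
grasp_force: 0.0
tool_pos: [0.5353, -0.0321, 0.0478]
force: [1.1, -0.4, 0.6]
grasp_force: 0.0
tool_pos: [0.5383, -0.0321, 0.0478]
force: [0.6, -0.3, 0.6]
grasp_force: 0.0
226 [286, 380] [121, 105]
244 [2370, 2371] [90, 90]
247 [1391, 1393] [70, 69]
250 [137, 128] [38, 38]
```

```bash
for i in 1 2 3 4; do python3 -m creep '0.0015 0 0 0 0.087;0.0015 0 0 0 0.087' 60| grep -E "time|tool_p|force"; done
python3 base.py | sed -n '2p;8,10p'
```

```text
time_s: 53.78
tool_pos: [0.541, -0.0321, 0.0477]
force: [-0.9, -0.3, 0.1]
grasp_force: 0.8
time_s: 54.02
tool_pos: [0.5429, -0.0322, 0.0481]
force: [-6.1, 0.3, 5.8]
grasp_force: 3.7
time_s: 54.28
tool_pos: [0.5461, -0.0322, 0.048]
force: [-5.9, -0.0, 6.5]
grasp_force: 3.7
time_s: 54.52
tool_pos: [0.5491, -0.0322, 0.048]
force: [-5.9, 0.5, 6.2]
grasp_force: 3.7
226 [286, 184] [121, 182]
244 [2370, 2599] [90, 95]
247 [1391, 2086] [70, 88]
250 [137, 599] [38, 48]
```

It slides flat: F≈6 N, steady, with the base moving. Continuing.

```bash
python3 -m creep '0.002 0 0 0 0.087;0.0025 -0.0005 0 0 0.087;0.0025 0 0 0 0.087;0.0025 0 0 0 0.087;0.0025 -0.0005 0 0 0.087' 60| grep -E "time|tool_p|^force"
python3 -m creep '0.0025 0 0 0 0.087;0.0025 0 0 0 0.087;0.0025 -0.0005 0 0 0.087;0.0025 0 0 0 0.087' 60| grep -E "time|tool_p|^force"
python3 base.py | sed -n '7,13p'; python3 jl.py
```

```text
time_s: 55.25
tool_pos: [0.5611, -0.0331, 0.0481]
force: [-6.6, -0.1, 6.5]
time_s: 55.75
tool_pos: [0.5711, -0.0337, 0.0481]
force: [-6.9, 0.1, 6.6]
241 [2705, 2006] [94, 82]
244 [2370, 2337] [90, 87]
247 [1391, 2739] [70, 96]
250 [137, 2463] [38, 93]
253 [127, 1441] [64, 85]
256 [126, 149] [143, 142]
259 [112, 109] [133, 133]
[ 0.5715 -0.0337  0.048 ]
lid []
jar [(array([161.9,  23.5]), 0.97, array([0.4841, 0.1033, 0.    ])), (array([441.8, 225. ]), 0.83, array([ 0.6679, -0.04  ,  0.    ]))]
lid_knob [(array([289.6, 214.5]), 0.73, array([ 0.6655, -0.0451,  0.129 ]))]
lid [(array([287.4, 222.1]), 0.52, array([ 0.6563, -0.0576,  0.089 ]))]
jar [(array([352. , 222.5]), 0.95, array([ 0.4847,  0.1022, -0.    ])), (array([289.9, 246. ]), 0.89, array([ 0.6641, -0.0489,  0.    ]))]
```

```bash
python3 -m creep '0.002 0 0 0 0.087;0.002 0 0 0 0.087;0.002 -0.0005 0 0 0.087;0.002 0 0 0 0.087;0.002 0 0 0 0.087' 60| grep -E "time|tool_p|^force"
python3 -m creep '0.002 0 0 0 0.087;0.002 -0.0005 0 0 0.087' 60| grep -E "time|tool_p|^force"
python3 -m creep '0.0015 0 0 0 0.087;0.0015 0 0 0 0.087' 60| grep -E "time|tool_p|^force"
python3 -m creep '0.001 0 0 0 0.087;0.001 0 0 0 0.087' 60| grep -E "time|tool_p|^force"
```

```text
time_s: 56.82
tool_pos: [0.5812, -0.0342, 0.0481]
force: [-6.0, 0.5, 5.9]
time_s: 57.08
tool_pos: [0.5852, -0.0346, 0.0481]
force: [-5.9, 0.8, 7.1]
time_s: 57.32
tool_pos: [0.5882, -0.0347, 0.0481]
force: [-5.9, 0.3, 5.6]
time_s: 57.58
tool_pos: [0.5902, -0.0347, 0.0481]
force: [-5.5, 0.1, 5.7]
```

```bash
for i in 1 2 3; do python3 -m creep '0.001 0 0 0 0.087;0.001 0 0 0 0.087' 60| grep -E "time|tool_p|^force"; done; python3 base.py | sed -n '8,13p'
```

```text
time_s: 57.82
tool_pos: [0.5919, -0.0348, 0.0482]
force: [-9.2, 1.1, 9.4]
time_s: 58.08
tool_pos: [0.5927, -0.0348, 0.0487]
force: [-16.1, 1.7, 16.9]
time_s: 58.32
tool_pos: [0.5933, -0.0348, 0.0492]
force: [-22.3, 0.2, 22.5]
244 [2370, 1839] [90, 72]
247 [1391, 2295] [70, 79]
250 [137, 2609] [38, 85]
253 [127, 2023] [64, 98]
256 [126, 663] [143, 114]
259 [112, 106] [133, 126]
```

The force rises at a constant Fx/Fz ratio, so the load goes through the jar and it is against the end stop. Easing off and checking.

```bash
python3 -m creep '-0.0025 0 0 0 0.087;-0.002 0 0 0 0.087;-0.01 0 0 0 0.087;-0.03 0.002 0 0 0.087;-0.03 0.002 0 0 0.087;-0.02 0 0 0 0.087;0 0 0 0 0.087' 60| grep -E "time|tool_p|^force"
python3 base.py; python3 jl.py
python3 - <<'E'
from h import *
for x in(.68,.684,.688): print(x,proj("scene",[x+.038,-.041,0]),proj("scene",[x+.041,-.041,.095]),proj("scene",[x,-.041,.129]))
print(proj("scene",[.724,-.042,.03]),proj("scene",[.729,-.042,.03]))
I=np.load("E.npy")
print([int(v) for v in I[222:250,290].mean(1)],[int(v) for v in I[222:250,280].mean(1)])
E
```

```text
time_s: 59.3
tool_pos: [0.5015, -0.0304, 0.0477]
force: [0.4, 0.4, 0.2]
223 [188, 190] [192, 142]
226 [286, 171] [121, 149]
229 [1264, 125] [54, 173]
232 [1157, 141] [56, 175]
235 [1963, 332] [77, 139]
238 [2330, 1129] [84, 60]
241 [2705, 1212] [94, 57]
244 [2370, 1705] [90, 71]
247 [1391, 2265] [70, 79]
250 [137, 2554] [38, 85]
253 [127, 1995] [64, 98]
256 [126, 613] [143, 135]
259 [112, 111] [133, 126]
[ 0.5036 -0.0305  0.0481]
lid []
jar [(array([558.3, 226.6]), 0.84, array([ 0.6891, -0.0428,  0.    ])), (array([271.4,  21.3]), 0.71, array([0.4846, 0.1042, 0.    ]))]
lid_knob [(array([285. , 218.4]), 0.68, array([ 0.6867, -0.0504,  0.129 ]))]
lid [(array([283.8, 230.2]), 0.72, array([ 0.6938, -0.0527,  0.089 ]))]
jar [(array([354. , 268.6]), 0.95, array([0.685 , 0.1646, 0.    ])), (array([335.1, 197.1]), 0.74, array([0.3669, 0.0044, 0.    ]))]
0.68 [285.2485863  258.28907425] [283.58226289 235.48106246] [288.9141308  217.76507484]
0.684 [284.70984196 259.1877649 ] [283.00896569 236.36532342] [288.36126303 218.59134984]
0.688 [284.16821453 260.09126491] [282.43242997 237.25457953] [287.8053025  219.42224705]
[283.73741621 252.39525744] [283.04482514 253.52192967]
[120, 96, 111, 100, 99, 107, 114, 128, 127, 192, 239, 239, 221, 128, 127, 103, 72, 58, 60, 65, 64, 66, 68, 67, 67, 67, 66, 65] [120, 186, 237, 237, 218, 120, 189, 239, 239, 219, 123, 194, 242, 213, 107, 64, 51, 54, 52, 53, 53, 54, 52, 56, 72, 91, 99, 96]
```

```bash
python3 -c "
from cell import ticket
print(ticket.sign_off())"
```

```text
the job is handed in; nothing more can be done
None
```

I handed the job in at about 59 s: the vial is in the jar, the lid measures seated and level, and the jar is against the end stop. Early push attempts tilted the jar an estimated 3 to 7° before it settled back upright. The final lid and jar checks were by camera measurement only, to about 3 mm, and I did not re-check the bystanders.

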